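# Load and lock the stone polisher

### The arm

A 6-joint arm with a two-finger parallel gripper is mounted at the origin on the work surface. World frame = base frame: x ahead of the robot, y to its left, z up, the work surface at z = 0. Lengths are in m, angles in rad, forces in N, time in s.
With the tool pointing down it reaches from about 0.325 to 0.875 m from the base axis. Payload 4.4 kg.
Tool frame: the origin (TCP) lies between the finger pads; the fingertips stand ahead of it and the grasp point (between the pads) lies 11 mm behind it (manip.tips_ahead is the z of the fingertips in the tool frame, in m); z points along the fingers, y is the line along which they close (so a half turn about z gives the same grasp; the last joint's range is limited). The gripper opens to 85 mm and grips with 20 to 120 N. Pads are 22 mm wide; open, the fingers measure 114 mm over their backs; the gripper's body (76 mm by 85 mm) begins 54 mm behind the grasp point. The pads swing forward as they close: fully open they stand 13 mm farther back than shut.
Start: joints at [-1.256, 0.207, 1.542, -0, 1.393, -0.15], TCP at [0.258, -0.514, 0.239] pointing down, gripper open.
Joint ranges: [-2.73, 2.73], [-0.86, 2.22], [0.23, 2.46], [-1.11, 4.25], [0.08, 2.63], [-2.82, 2.82]. Speed limits (rad/s): [2.79, 2.79, 3.14, 3.14, 3.14, 3.14].

### API

Orientations are given as a unit quaternion [x, y, z, w].
In Python, from station import manip gives the robot as it stands.
- The arm moves only by the shell command python3 -m inch 'ROWS' [FORCE]. ROWS is JSON, a list of rows, each an object of numbers: "dx", "dy", "dz": the shift along the world's x, y, z in units of 0.03 m (1.0 is 0.03 m); "rx", "ry", "rz": the turn, a rotation vector about the world's x, y, z in units of 0.08 rad (1.0 is 0.08 rad); "fingers": the opening, from -1 (shut) to 1 (fully open). A call has 1 to 10 rows; each row shifts and turns the commanded pose from where the row before left it; what a row does not reach is not made up. A row lasts 1/12 s, in which the tool goes at most 41.7 mm and 7.16 degrees, less where a joint would pass 70% of its speed; a pose out of reach is approached as far as the arm can. A call with a number of a shift or a turn outside -1 to 1 is refused whole. A call with a gripper value outside its range is refused whole. The fingers move at their own pace and stop on an object; FORCE is the grip in N (left out, the last holds). Time passes only in rows, so rows that do not move let the fingers close. It gives the time, the measured TCP pose, the force, the opening and the grip force at its end, in the units of the state.
- manip.observe(): the state, without advancing time (a new reading comes with each control period).
- manip.read_camera(name): name is "scene" or "top" or "wrist"; returns the picture (384x512x3 uint8, blue, green, red); there is no depth.
- manip.camera_model(name): a dict with "fovy" (degrees; the focal length in pixels is half the picture's height over the tangent of half this angle, whatever the lens; pixels are square), "cx", "cy" (the principal point, pixels), "rvec" (rotation vector, rad) and "tvec" (3), from world to camera coordinates, as OpenCV has them. Camera axes: x right, y down, z forward; pixel columns grow to the right and rows downward; lengths in m; the calibration is good to about 2 mm. A picture is of the moment at which its call begins: read the wrist's pose just before it. camera_model takes no time and is no camera call; for the wrist camera it gives the pose at the moment of the call.
- manip.hand_in(): hands the job in; it is judged then, once.
The state is a dict: "t": time; "joint_positions": joint angles; "qvel": joint speeds; "tau": joint torques, N m; "eef_pos": TCP position; "tcp_rot": TCP orientation; "force": force on the tool from outside, world axes, zero at the start; "torque": the same for the moment, N m; "finger_gap": opening from 0.0 (shut) to 1.0 (fully open); "grasp_force": force on a finger pad.
Only numpy, scipy, OpenCV 4.12 (cv2) and the standard library are available. Lean on these libraries where they do the work, as an engineer would, in place of code of your own. Each camera call takes 0.05 s, during which the arm holds its last target. There are 200 camera calls.

### The job

Load the stone polisher: flip its cam lever to free the tub, pull the tub fully out by its handle, and put every pendant blank (the thick pieces with one round end) from the bench into it. Then push the tub fully home, flip the lever upright to lock it, and after that turn both bolt knobs on the hood clockwise to their end stops. Leave the flat offcuts and the other things on the bench where they are.

Things in the scene. Friction and masses are not known exactly. Their poses are not given: they have to be found in the camera images.
- polisher: Stone polisher, low blue machine fixed to the bench, base 220 x 420 x 18 mm. Origin on the bench under the hood's centre, z up; offsets in these texts are in its frame (mm). The hood's flat roof, top z 105, underside z 90, spans x -93..93, y -85..95; behind it the drive housing, y 95..140, 120 high. The base reaches to y -305. The tub slides out from under the hood towards -y.
- tub (a joint): Travel of the grey plastic tub (m): 0 = home under the hood, 0.18 = fully out along the machine's -y. Slides with 1.5 N friction plus 6 N per m/s and stays where left. While the lever is locked, its steel nose stands before a lug on the tub and the tub cannot move more than 3 mm.
- tub_in (a point): Centre of the tub's inner floor, moves with the tub; axes parallel to the polisher's; 36 mm above the bench. Inner size 160 (x) x 150 (y), walls 5 mm thick rising 45 mm above this floor. The hood covers the tub when home.
- tub_handle (a point): Grip point on the tub's handle, an upright black cylinder of 22 mm diameter at the tub's -y end, 103 mm to -y of tub_in and 59 mm above it (95 mm above the bench). The cylinder runs from 15 mm below this point to 15 mm above it.
- lever (a joint): Cam lever on the robot's side of the machine (rad): 0 = upright = locked, 1.15 = leaning to the machine's -x (towards the robot) against its stop = free. Stays where left; about 1.6 N at the ball moves it. It comes upright only with the tub home within 3 mm, else its nose lands on the tub's lug.
- lever_ball (a point): Centre of the black ball (26 mm diameter) at the lever's end, stem 10 mm thick. The pivot is at (-108, -66, 55) in the polisher's frame, its axis parallel to the machine's y; at lever angle a the ball is at pivot + 75*(-sin a, 0, cos a).
- bolt0 (a joint): Turn of the captive bolt knob at (0, -45) on the hood roof (rad): 0 = loose, grows clockwise seen from above to the end stop at 2.4 = tight. Turns with light friction (0.03 N m) and stays where left. The knob has a raised bar grip, which lies along the machine's x at 0 and turns with the knob.
- bolt0_grip (a point): Grip point on the axis of bolt knob 0, 142 mm above the bench. The black bar grip is 14 mm thick, 42 long, from 25 mm below this point to 7 mm above it; a disc of 44 mm diameter lies at its foot, its top 23 mm below this point.
- bolt1 (a joint): Turn of the captive bolt knob at (0, 65) on the hood roof (rad): 0 = loose, grows clockwise seen from above to the end stop at 2.4 = tight. Turns with light friction (0.03 N m) and stays where left. The knob has a raised bar grip, which lies along the machine's x at 0 and turns with the knob.
- bolt1_grip (a point): Grip point on the axis of bolt knob 1, 142 mm above the bench. The black bar grip is 14 mm thick, 42 long, from 25 mm below this point to 7 mm above it; a disc of 44 mm diameter lies at its foot, its top 23 mm below this point.
- blank0: A pendant blank of dark green stone, 44 long x 28 wide x 24 mm high, about 70 g, one end square and the other round. Origin at the middle of its underside; long axis x (from -22 to +22), width along y. Lies flat on the bench. May be absent (None).
- blank1: A pendant blank of dark green stone, 44 long x 28 wide x 24 mm high, about 70 g, one end square and the other round. Origin at the middle of its underside; long axis x (from -22 to +22), width along y. Lies flat on the bench. May be absent (None).
- blank2: A pendant blank of dark green stone, 44 long x 28 wide x 24 mm high, about 70 g, one end square and the other round. Origin at the middle of its underside; long axis x (from -22 to +22), width along y. Lies flat on the bench. May be absent (None).
- blank3: A pendant blank of dark green stone, 44 long x 28 wide x 24 mm high, about 70 g, one end square and the other round. Origin at the middle of its underside; long axis x (from -22 to +22), width along y. Lies flat on the bench. May be absent (None).
- offcut0: Flat square offcut of the same stone, 70 x 60 x 9 mm; not part of the job, leave it where it lies. Origin at its underside's middle (for a long tool, about its middle).
- offcut1: Flat oblong offcut of the same stone, 100 x 60 x 10 mm; not part of the job, leave it where it lies. Origin at its underside's middle (for a long tool, about its middle).
- grit_jar: Grit jar, 70 mm diameter, 60 high; not part of the job, leave it where it lies. Origin at its underside's middle (for a long tool, about its middle).
- mug: White mug, rim 80 mm diameter, 90 high; not part of the job, leave it where it lies. Origin at its underside's middle (for a long tool, about its middle).
- brush: Brush lying on the bench; not part of the job, leave it where it lies. Origin at its underside's middle (for a long tool, about its middle).
- scriber: Scriber (like a screwdriver) lying on the bench; not part of the job, leave it where it lies. Origin at its underside's middle (for a long tool, about its middle).
Not all that is in view belongs to the job. What is shaped like the blank0 but orange or white is not meant.

How it is judged:
By the outcome, as a careful person would: the job done as asked, in the order asked, and still so for the second after the job is handed in, with the robot touching nothing.
Of blank0, blank1, blank2, blank3 only 2 to 4 are there at a start; the rules pass over those that are not, and their reading is None.
At some moment in a run one of blank0, blank1, blank2, blank3 may be knocked a few centimetres aside while the robot is not near it.
Once in a run the grip may slacken for a moment while it holds something.
It also fails if it takes over 210 s, if anything falls off the work surface, if the arm or the gripper's body presses on something with over 40 N, if the wrist force passes 120 N, or if a joint passes its speed limit or range.

## Working session

There is one attempt and no reset: what is moved stays moved. The work goes in short steps, Python scripts to look and compute and a shell command to move; the robot and the scene stay as the last step left them, time stands still between calls to the robot, and variables do not carry over. Pictures are saved under pics/ and viewed, at most 14 in all, crops included, and the job is handed in when it is done.

```bash
ls && mkdir -p pics
cat > h.py <<'E'
import numpy as np, cv2
from station import manip
from scipy.spatial.transform import Rotation as R
def cam(n):
    m=manip.camera_model(n); f=192/np.tan(np.radians(m['fovy'])/2)
    Rm=R.from_rotvec(np.array(m['rvec']).ravel()).as_matrix(); t=np.array(m['tvec']).ravel()
    return f,m['cx'],m['cy'],Rm,t,m
def proj(n,P,c=None):
    f,cx,cy,Rm,t,_=c or cam(n); q=np.atleast_2d(P)@Rm.T+t
    return np.c_[cx+f*q[:,0]/q[:,2],cy+f*q[:,1]/q[:,2]]
def back(n,uv,z,c=None):
    f,cx,cy,Rm,t,_=c or cam(n); uv=np.atleast_2d(uv).astype(float)
    d=np.c_[(uv[:,0]-cx)/f,(uv[:,1]-cy)/f,np.ones(len(uv))]@Rm
    o=-Rm.T@t; return o+d*((z-o[2])/d[:,2])[:,None]
def st():
    s=manip.observe(); print({k:np.round(s[k],4).tolist() for k in('t','eef_pos','tcp_rot','force','finger_gap','grasp_force','joint_positions')})
E
python3 - <<'E'
from h import *
st(); print(manip.tips_ahead)
for n in('scene','top'):
    c=cam(n); print(n,c[5],'at',-c[3].T@c[4]); im=manip.read_camera(n); cv2.imwrite(f'pics/{n}0.png',im)
E
```

```text
pics
{'t': 0.0, 'eef_pos': [0.2575, -0.5133, 0.2381], 'tcp_rot': [0.9731, 0.2303, -0.0001, -0.0012], 'force': [-0.8835, -0.4088, 0.383], 'finger_gap': 1.0016, 'grasp_force': 0.0, 'joint_positions': [-1.2565, 0.2075, 1.543, -0.0, 1.3935, -0.1505]}
0.008
scene {'fovy': 42.314612939709974, 'cx': 248.15163145578774, 'cy': 195.89513134090228, 'rvec': array([ 1.99530652,  1.05039099, -0.56864675]), 'tvec': array([-0.17766617, -0.20645884,  1.87810444])} at [ 1.47869891 -0.74714251  0.92557787]
top {'fovy': 55.048345843010026, 'cx': 259.74847417219956, 'cy': 188.5303099129737, 'rvec': array([ 2.09511491, -2.12107632,  0.23070714]), 'tvec': array([-0.12062555,  0.5229647 ,  1.24476612])} at [ 0.24235714 -0.12288351  1.32802408]
```

View pics/top0.png

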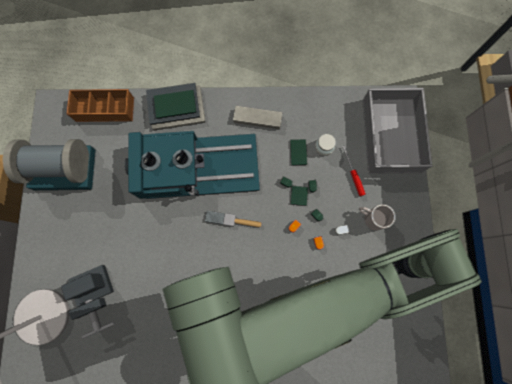

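View pics/scene0.png

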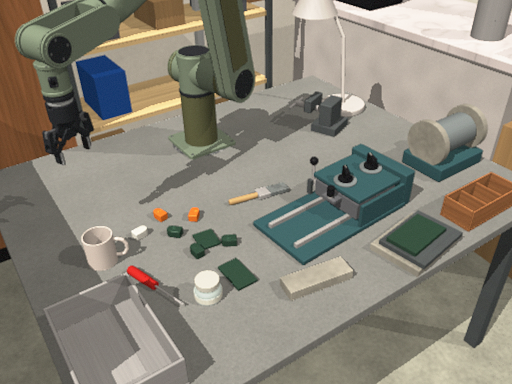

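Top view: polisher at (195,163), tub end to the right. Candidates for blanks: dark green (286,182), (312,186), (317,215). Decoys: orange (294,227), (319,243) and white (342,230). Flat offcuts: (299,152) and (299,196). The scene view shows the same three green blanks at (175,231), (198,250) and (229,240). Next, one close crop.

Run:
```python
from h import *
im=cv2.imread('pics/top0.png')
a=cv2.resize(im[140:260,262:372],None,fx=5,fy=5,interpolation=cv2.INTER_CUBIC)
cv2.imwrite('pics/crop1.png',a)
b=cv2.resize(im[120:215,115:270],None,fx=5,fy=5,interpolation=cv2.INTER_CUBIC)
cv2.imwrite('pics/crop2.png',b)
```

```text
(no output)
```

View pics/crop1.png

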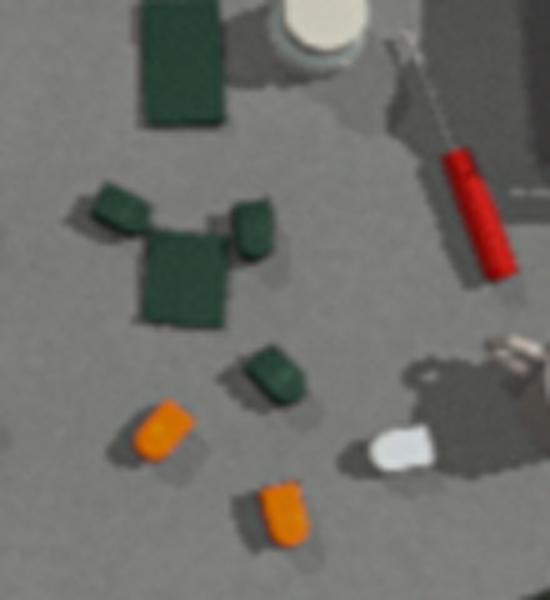

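View pics/crop2.png

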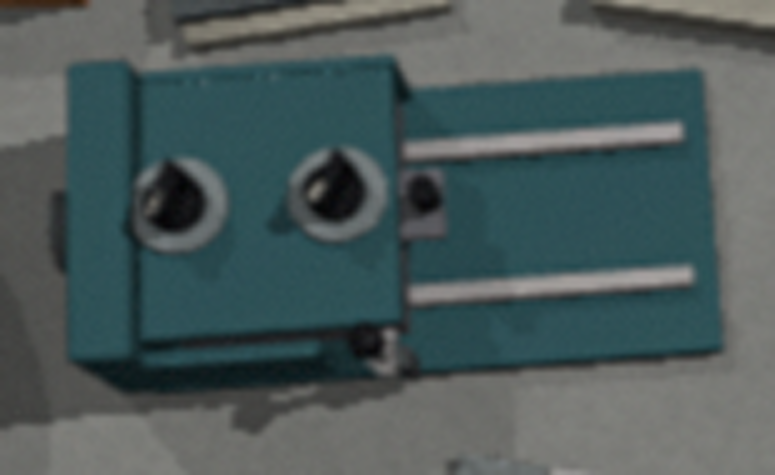

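Crop 1 shows three thick green blanks, each with one round end, at full-picture (286.4,181.8), (312.6,186) and (317.2,215.2). The two flat squares are offcuts and the orange and white pieces are decoys. Crop 2 shows the polisher's roof corners, knobs, handle (200,158.6) and upright lever ball (188,188). Next I fit the polisher and blank poses.

```bash
cat > fit.py <<'E'
from h import *
from scipy.optimize import least_squares
c=cam('top'); o=np.array([115,120])
P=[(110,-305,18),(-110,-305,18),(93,-85,105),(-93,-85,105),(0,-45,119),(0,65,119),(-108,-66,130+0)]
U=np.array([(703,70),(720,350),(395,58),(403,326),(338,194),(180,205),(368,340)])/5+o
P=np.array(P)/1000.
def T(p,q): a=p[2]; M=np.array([[np.cos(a),-np.sin(a),0],[np.sin(a),np.cos(a),0],[0,0,1]]); return q@M.T+[p[0],p[1],0]
r=least_squares(lambda p:(proj('top',T(p,P),c)-U).ravel(),[.5,.1,0],loss='soft_l1'); print(r.x,r.fun.reshape(-1,2).round(1).tolist())
pol=r.x
for n,q in dict(bolt0=(0,-45,142),bolt1=(0,65,142),ball=(-108,-66,130),ballfree=(-108-75*np.sin(1.15),-66,55+75*np.cos(1.15))).items(): print(n,T(pol,np.array(q)/1e3).round(4))
uv=np.array([424,193])/5+o; h=back('top',uv,.11,c); print('handle',h, 'local', (h-[pol[0],pol[1],0]))
im=cv2.imread('pics/top0.png'); g=(im[...,1].astype(int)-np.maximum(im[...,0],im[...,2])>8)&(im.max(2)<110)
sub=np.zeros(g.shape,np.uint8); sub[140:260,262:372]=g[140:260,262:372]
k,l,s,ce=cv2.connectedComponentsWithStats(sub)
for i in range(1,k):
    if s[i,4]>15:
        ys,xs=np.where(l==i); w=back('top',np.c_[xs,ys],.02,c)[:,:2]
        m=w.mean(0); ev,V=np.linalg.eigh(np.cov((w-m).T)); print(s[i,4],ce[i].round(1),m.round(4),'len',(ev**.5*3.46).round(3),'ang',np.degrees(np.arctan2(V[1,1],V[0,1])).round(1), np.hypot(*m).round(3))
E
python3 fit.py
```

```text
[0.61378948 0.18186327 0.06081522] [[0.4, -0.5], [1.3, 0.5], [-0.3, 1.9], [0.0, -0.3], [-0.4, -0.4], [-1.0, -0.3], [0.2, 0.0]]
bolt0 [0.6165 0.1369 0.142 ]
bolt1 [0.6098 0.2467 0.142 ]
ball [0.51   0.1094 0.13  ]
ballfree [0.4417 0.1053 0.0856]
handle [[0.61786327 0.07835967 0.11      ]] local [[ 0.00407379 -0.10350359  0.11      ]]
380 [298.2 151.9] [ 0.6671 -0.2718] len [0.057 0.096] ang 179.9 0.72
360 [296.2 192.4] [ 0.5138 -0.2591] len [0.056 0.112] ang -141.9 0.575
75 [312.5 185. ] [ 0.5403 -0.3194] len [0.026 0.039] ang -171.9 0.628
76 [317.3 214.8] [ 0.4309 -0.3319] len [0.025 0.038] ang 46.7 0.544
```

Polisher yaw is about 3.5°, with the handle at local (0,-103) when home, so tub_in sits at about local 0. First I move above the lever with closing along machine y, then look with the wrist camera.

```bash
python3 -m inch '[{"dx":0.4,"dy":1,"rz":-0.25},{"dx":0.4,"dy":1,"rz":-0.25},{"dx":0.4,"dy":1,"rz":-0.25},{"dx":0.4,"dy":1,"rz":-0.25},{"dx":0.4,"dy":1,"rz":-0.25},{"dx":0.4,"dy":1,"rz":-0.25},{"dx":0.4,"dy":1,"rz":-0.25},{"dx":0.4,"dy":1,"rz":-0.25},{"dx":0.4,"dy":1,"rz":-0.25},{"dx":0.4,"dy":1,"rz":-0.25}]' && python3 -m inch '[{"dx":0.4,"dy":1,"rz":-0.25},{"dx":0.4,"dy":1,"rz":-0.25},{"dx":0.4,"dy":1,"rz":-0.25},{"dx":0.4,"dy":1,"rz":-0.25},{"dx":0.4,"dy":1,"rz":-0.25},{"dx":0.4,"dy":1,"rz":-0.25},{"dx":0.4,"dy":1,"rz":-0.25},{"dx":0.4,"dy":1,"rz":-0.25},{"dx":0.4,"dy":1,"rz":-0.25},{"dx":0.4,"dy":1,"rz":-0.25}]' && python3 -m inch '[{"dx":0.4,"dy":0.7},{},{},{}]'
python3 - <<'E'
from h import *
st(); c=cam('wrist'); print('cam at',-c[3].T@c[4], c[3][2],c[5]['fovy']); im=manip.read_camera('wrist')
P=np.array([[.6165,.1369,.119],[.51,.1094,.13],[.6098,.2467,.119],[.6179,.0784,.11]])
for p in proj('wrist',P,c): print(p.round()); cv2.circle(im,tuple(int(v) for v in p.round()),4,(0,0,255),1)
cv2.imwrite('pics/w1.png',im)
E
```

```text
invalid input
```

```bash
python3 -m inch '[{"dx":0.4,"dy":1,"dz":0,"rx":0,"ry":0,"rz":-0.25,"fingers":1}]'; python3 -c "from h import *; st()"
```

```text
t: 0.18
eef_pos: [0.268, -0.4873, 0.2386]
tcp_rot: [0.976, 0.218, -0.001, 0.001]
force: [0.8, -0.5, 0.8]
finger_gap: 1.0
grasp_force: 0.0
{'t': 0.1833, 'eef_pos': [0.268, -0.4873, 0.2386], 'tcp_rot': [0.9759, 0.2184, -0.0009, 0.001], 'force': [0.7955, -0.49, 0.781], 'finger_gap': 1.0001, 'grasp_force': 0.0, 'joint_positions': [-1.2225, 0.1664, 1.5903, -0.002, 1.383, -0.0917]}
```

```bash
python3 -m inch '[{"dx":0.4,"dy":1,"dz":0,"rx":0,"ry":0,"rz":-0.25,"fingers":1},{"dx":0.4,"dy":1,"dz":0,"rx":0,"ry":0,"rz":-0.25,"fingers":1},{"dx":0.4,"dy":1,"dz":0,"rx":0,"ry":0,"rz":-0.25,"fingers":1},{"dx":0.4,"dy":1,"dz":0,"rx":0,"ry":0,"rz":-0.25,"fingers":1},{"dx":0.4,"dy":1,"dz":0,"rx":0,"ry":0,"rz":-0.25,"fingers":1},{"dx":0.4,"dy":1,"dz":0,"rx":0,"ry":0,"rz":-0.25,"fingers":1},{"dx":0.4,"dy":1,"dz":0,"rx":0,"ry":0,"rz":-0.25,"fingers":1},{"dx":0.4,"dy":1,"dz":0,"rx":0,"ry":0,"rz":-0.25,"fingers":1},{"dx":0.4,"dy":1,"dz":0,"rx":0,"ry":0,"rz":-0.25,"fingers":1},{"dx":0.4,"dy":1,"dz":0,"rx":0,"ry":0,"rz":-0.25,"fingers":1}]' && python3 -m inch '[{"dx":0.4,"dy":1,"dz":0,"rx":0,"ry":0,"rz":-0.25,"fingers":1},{"dx":0.4,"dy":1,"dz":0,"rx":0,"ry":0,"rz":-0.25,"fingers":1},{"dx":0.4,"dy":1,"dz":0,"rx":0,"ry":0,"rz":-0.25,"fingers":1},{"dx":0.4,"dy":1,"dz":0,"rx":0,"ry":0,"rz":-0.25,"fingers":1},{"dx":0.4,"dy":1,"dz":0,"rx":0,"ry":0,"rz":-0.25,"fingers":1},{"dx":0.4,"dy":1,"dz":0,"rx":0,"ry":0,"rz":-0.25,"fingers":1},{"dx":0.4,"dy":1,"dz":0,"rx":0,"ry":0,"rz":-0.25,"fingers":1},{"dx":0.4,"dy":1,"dz":0,"rx":0,"ry":0,"rz":-0.25,"fingers":1},{"dx":0.4,"dy":1,"dz":0,"rx":0,"ry":0,"rz":-0.25,"fingers":1},{"dx":0.4,"dy":0.7,"dz":0,"rx":0,"ry":0,"rz":0,"fingers":1}]' && python3 -m inch '[{"dx":0,"dy":0,"dz":0,"rx":0,"ry":0,"rz":0,"fingers":1},{"dx":0,"dy":0,"dz":0,"rx":0,"ry":0,"rz":0,"fingers":1}]' >/dev/null
python3 - <<'E'
from h import *
st(); c=cam('wrist'); print('cam at',-c[3].T@c[4], c[3][2],c[5]['fovy']); im=manip.read_camera('wrist')
P=np.array([[.6165,.1369,.119],[.51,.1094,.13],[.6098,.2467,.119],[.6179,.0784,.11]])
for p in proj('wrist',P,c): print(p.round()); cv2.circle(im,tuple(int(v) for v in p.round()),4,(0,0,255),1)
cv2.imwrite('pics/w1.png',im)
E
```

```text
t: 1.02
eef_pos: [0.3897, -0.1823, 0.2389]
tcp_rot: [0.993, 0.121, -0.0, -0.0]
force: [0.2, 0.0, 1.1]
finger_gap: 0.995
grasp_force: 0.0
t: 1.85
eef_pos: [0.5095, 0.1096, 0.2388]
tcp_rot: [0.999, 0.033, -0.001, -0.0]
force: [-0.0, -0.5, 0.3]
finger_gap: 1.003
grasp_force: 0.0
{'t': 2.0167, 'eef_pos': [0.5095, 0.1079, 0.2386], 'tcp_rot': [0.9994, 0.0337, -0.0008, 0.0002], 'force': [-0.5161, -0.7207, 0.0476], 'finger_gap': 0.9948, 'grasp_force': 0.0, 'joint_positions': [0.0426, 0.0929, 1.673, -0.0004, 1.3773, 1.5461]}
cam at [0.59132755 0.11224298 0.373213  ] [-0.31644146 -0.02225917 -0.94835085] 64.79337391090957
[224.  51.]
[251. 189.]
[81. 50.]
[298.  56.]
```

View pics/w1.png

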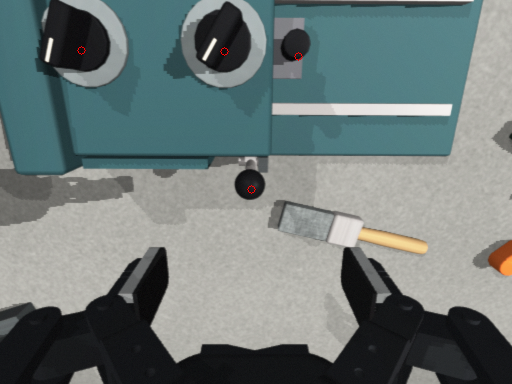

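Wrist view: the ball is at (250,184) upright, the discs are centred at about (224,45) and (85,45), the handle top is at (296,44), and there is a brush below. My predictions are about 5 px (3 mm) off. The bar of knob 0 already looks turned somewhat. I refit using both views.

```bash
cat > fit2.py <<'E'
from fit import *
cw=cam('wrist')
Pw=np.array([(-108,-66,130),(0,-45,119),(0,65,119),(-93,-85,105),(-110,-305,18),(0,-103,110)])/1e3
Uw=np.array([(250,184),(224,45),(85,45),(271,156),(449,155),(296,44)],float)
f=lambda p:np.r_[(proj('top',T(p,P),c)-U).ravel()*2,(proj('wrist',T(p,Pw),cw)-Uw).ravel()]
r=least_squares(f,pol,loss='soft_l1'); pol=r.x; print('POL',pol,r.fun[-12:].reshape(-1,2).round(1).tolist())
for n,q in dict(bolt0=(0,-45,142),bolt1=(0,65,142),ball=(-108,-66,130),handle=(0,-103,95)).items(): print(n,T(pol,np.array(q)/1e3).round(4))
a=np.linspace(0,1.15,6); print((T(pol,np.c_[-.108-.075*np.sin(a),-.066+0*a,.055+.075*np.cos(a)])).round(4).tolist())
print(back('wrist',[250,184],.13,cw),back('wrist',[296,44],.11,cw))
E
python3 fit2.py | tail -6
python3 -c "
from h import *
im=cv2.imread('pics/w1.png');cv2.imwrite('pics/w1c.png',cv2.resize(im[0:100,20:330],None,fx=2.5,fy=2.5))"
```

```text
bolt0 [0.6206 0.1371 0.142 ]
bolt1 [0.6138 0.2469 0.142 ]
ball [0.5141 0.1094 0.13  ]
handle [0.6242 0.0792 0.095 ]
[[0.5141, 0.1094, 0.13], [0.497, 0.1084, 0.128], [0.4809, 0.1074, 0.1222], [0.4665, 0.1065, 0.1128], [0.4545, 0.1057, 0.1004], [0.4458, 0.1052, 0.0856]]
[[0.51445475 0.10953924 0.13      ]] [[0.62631041 0.08032289 0.11      ]]
```

View pics/w1c.png

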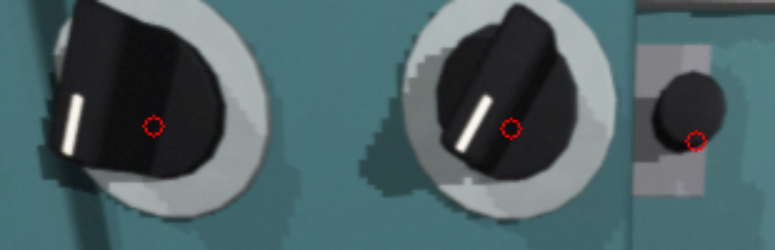

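```bash
python3 -m inch '[{"dx":0.16,"dy":0.05,"dz":-1,"rx":0,"ry":0,"rz":0,"fingers":1},{"dx":0,"dy":0,"dz":-1,"rx":0,"ry":0,"rz":0,"fingers":1},{"dx":0,"dy":0,"dz":-1,"rx":0,"ry":0,"rz":0,"fingers":1},{"dx":0,"dy":0,"dz":-0.5,"rx":0,"ry":0,"rz":0,"fingers":1},{"dx":0,"dy":0,"dz":-0.5,"rx":0,"ry":0,"rz":0,"fingers":1},{"dx":0,"dy":0,"dz":0,"rx":0,"ry":0,"rz":0,"fingers":1}]' 30 && python3 -m inch '[{"dx":0,"dy":0,"dz":0,"rx":0,"ry":0,"rz":0,"fingers":-1},{"dx":0,"dy":0,"dz":0,"rx":0,"ry":0,"rz":0,"fingers":-1},{"dx":0,"dy":0,"dz":0,"rx":0,"ry":0,"rz":0,"fingers":-1},{"dx":0,"dy":0,"dz":0,"rx":0,"ry":0,"rz":0,"fingers":-1},{"dx":0,"dy":0,"dz":0,"rx":0,"ry":0,"rz":0,"fingers":-1},{"dx":0,"dy":0,"dz":0,"rx":0,"ry":0,"rz":0,"fingers":-1},{"dx":0,"dy":0,"dz":0,"rx":0,"ry":0,"rz":0,"fingers":-1},{"dx":0,"dy":0,"dz":0,"rx":0,"ry":0,"rz":0,"fingers":-1}]' 30
```

```text
t: 2.57
eef_pos: [0.5109, 0.1069, 0.1155]
tcp_rot: [0.999, 0.031, -0.004, 0.0]
force: [-0.6, -0.4, -0.4]
finger_gap: 0.996
grasp_force: 0.0
t: 3.23
eef_pos: [0.5154, 0.1123, 0.1214]
tcp_rot: [0.999, 0.032, 0.002, -0.004]
force: [-2.2, 11.5, 5.3]
finger_gap: 0.28
grasp_force: 29.1
```

```bash
python3 -m inch '[{"dx":-0.28,"dy":0.03,"dz":-0.02,"rx":0,"ry":0,"rz":0,"fingers":-1},{"dx":-0.29,"dy":0,"dz":-0.05,"rx":0,"ry":0,"rz":0,"fingers":-1},{"dx":-0.27,"dy":0,"dz":-0.08,"rx":0,"ry":0,"rz":0,"fingers":-1},{"dx":-0.27,"dy":0,"dz":-0.11,"rx":0,"ry":0,"rz":0,"fingers":-1},{"dx":-0.25,"dy":0,"dz":-0.14,"rx":0,"ry":0,"rz":0,"fingers":-1},{"dx":-0.23,"dy":0,"dz":-0.17,"rx":0,"ry":0,"rz":0,"fingers":-1},{"dx":-0.21,"dy":0,"dz":-0.2,"rx":0,"ry":0,"rz":0,"fingers":-1},{"dx":-0.19,"dy":-0.03,"dz":-0.21,"rx":0,"ry":0,"rz":0,"fingers":-1},{"dx":-0.16,"dy":-0.03,"dz":-0.24,"rx":0,"ry":0,"rz":0,"fingers":-1},{"dx":-0.14,"dy":-0.03,"dz":-0.26,"rx":0,"ry":0,"rz":0,"fingers":-1}]' && python3 -m inch '[{"dx":-0.05,"dy":0,"dz":-0.08,"rx":0,"ry":0,"rz":0,"fingers":-1},{"dx":0,"dy":0,"dz":0,"rx":0,"ry":0,"rz":0,"fingers":-1}]'
```

```text
t: 4.07
eef_pos: [0.4448, 0.1079, 0.0741]
tcp_rot: [0.999, 0.032, -0.0, -0.002]
force: [1.0, 9.4, 2.3]
finger_gap: 0.278
grasp_force: 32.9
t: 4.23
eef_pos: [0.4431, 0.1078, 0.0712]
tcp_rot: [0.999, 0.032, -0.001, -0.001]
force: [1.9, 7.8, -1.4]
finger_gap: 0.283
grasp_force: 32.8
```

```bash
python3 -m inch '[{"dx":0,"dy":0,"dz":0,"rx":0,"ry":0,"rz":0,"fingers":1},{"dx":0,"dy":0,"dz":0,"rx":0,"ry":0,"rz":0,"fingers":1},{"dx":0,"dy":0,"dz":0,"rx":0,"ry":0,"rz":0,"fingers":1},{"dx":0,"dy":0,"dz":0,"rx":0,"ry":0,"rz":0,"fingers":1},{"dx":0,"dy":0,"dz":1,"rx":0,"ry":0,"rz":0,"fingers":1},{"dx":0,"dy":0,"dz":1,"rx":0,"ry":0,"rz":0,"fingers":1},{"dx":0,"dy":0,"dz":1,"rx":0,"ry":0,"rz":0.6,"fingers":1},{"dx":0,"dy":0,"dz":1,"rx":0,"ry":0,"rz":1,"fingers":1},{"dx":0,"dy":0,"dz":1,"rx":0,"ry":0,"rz":1,"fingers":1},{"dx":0,"dy":0,"dz":0.6,"rx":0,"ry":0,"rz":1,"fingers":1}]' && python3 -m inch '[{"dx":0.3,"dy":0,"dz":0,"rx":0,"ry":0,"rz":1,"fingers":1},{"dx":0.3,"dy":0,"dz":0,"rx":0,"ry":0,"rz":1,"fingers":1},{"dx":0.3,"dy":0,"dz":0,"rx":0,"ry":0,"rz":1,"fingers":1},{"dx":0.3,"dy":0,"dz":0,"rx":0,"ry":0,"rz":1,"fingers":1},{"dx":0.3,"dy":0,"dz":0,"rx":0,"ry":0,"rz":1,"fingers":1},{"dx":0.3,"dy":0,"dz":0,"rx":0,"ry":0,"rz":1,"fingers":1},{"dx":0.3,"dy":0,"dz":0,"rx":0,"ry":0,"rz":1,"fingers":1},{"dx":0.3,"dy":0,"dz":0,"rx":0,"ry":0,"rz":1,"fingers":1},{"dx":0.3,"dy":0,"dz":0,"rx":0,"ry":0,"rz":1,"fingers":1},{"dx":0.3,"dy":0,"dz":0,"rx":0,"ry":0,"rz":1,"fingers":1}]'  && python3 -m inch '[{"dx":0.5,"dy":0,"dz":0,"rx":0,"ry":0,"rz":1,"fingers":1},{"dx":0.5,"dy":0,"dz":0,"rx":0,"ry":0,"rz":1,"fingers":1},{"dx":0.5,"dy":0,"dz":0,"rx":0,"ry":0,"rz":1,"fingers":1},{"dx":0.5,"dy":0,"dz":0,"rx":0,"ry":0,"rz":1,"fingers":1},{"dx":0.5,"dy":-0.3,"dz":0,"rx":0,"ry":0,"rz":1,"fingers":1},{"dx":0.5,"dy":-0.7,"dz":0,"rx":0,"ry":0,"rz":1,"fingers":1},{"dx":0,"dy":0,"dz":0,"rx":0,"ry":0,"rz":0,"fingers":1},{"dx":0,"dy":0,"dz":0,"rx":0,"ry":0,"rz":0,"fingers":1}]'
python3 - <<'E'
from h import *
st(); c=cam('wrist'); np.save('cw2.npy',np.array(c[:5],dtype=object),allow_pickle=True); im=manip.read_camera('wrist')
print('cam at',-c[3].T@c[4])
cv2.imwrite('pics/w2.png',im)
E
```

```text
t: 5.07
eef_pos: [0.4455, 0.1064, 0.2439]
tcp_rot: [0.984, 0.177, 0.002, 0.001]
force: [1.3, 0.2, -0.3]
finger_gap: 1.002
grasp_force: 0.0
t: 5.9
eef_pos: [0.5344, 0.1062, 0.2399]
tcp_rot: [0.837, 0.546, -0.001, -0.0]
force: [-0.2, 0.3, -0.5]
finger_gap: 0.999
grasp_force: 0.0
t: 6.57
eef_pos: [0.6244, 0.0754, 0.2396]
tcp_rot: [0.686, 0.728, -0.001, -0.001]
force: [-0.8, 0.0, -0.4]
finger_gap: 0.993
grasp_force: 0.0
{'t': 6.5667, 'eef_pos': [0.6244, 0.0754, 0.2396], 'tcp_rot': [0.6859, 0.7277, -0.0007, -0.0005], 'force': [-0.8426, 0.0282, -0.3808], 'finger_gap': 0.9934, 'grasp_force': 0.0, 'joint_positions': [-0.0171, 0.3205, 1.3987, -0.0003, 1.4241, -0.0761]}
cam at [0.6207186  0.15512661 0.37432285]
```

View pics/w2.png

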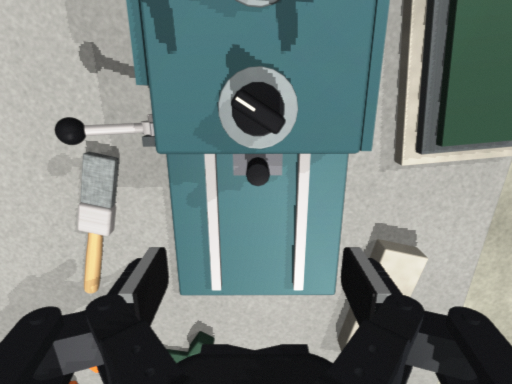

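Wrist view: the lever leans free with its ball at (70,131). The handle top is at (257,165), the front roof corners are at (157,152) and (359,152), and the knob 0 bar runs from (232,97) to (282,128), already turned about 30° clockwise.

```bash
cat > fit3.py <<'E'
from fit2 import *
cw2=tuple(np.load('cw2.npy',allow_pickle=True))+(None,)
# w1 calibrated pose stored from saved values: use only top + this wrist view
P3=np.array([(0,-45,119),(-93,-85,105),(93,-85,105),(-110,-305,18),(110,-305,18)])/1e3
U3=np.array([(258,107),(157,152),(359,152),(180,294),(336,294)],float)
f3=lambda p:np.r_[(proj('top',T(p,P),c)-U).ravel()*1,(proj('wrist',T(p,P3),cw2)-U3).ravel()]
E
sed -i 's/^from fit2/from fit/' fit3.py
cat >> fit3.py <<'E'
r=least_squares(f3,pol,loss='soft_l1'); pol=r.x; print('POL',pol,r.fun[-10:].reshape(-1,2).round(1).tolist())
for n,q in dict(bolt0=(0,-45,142),bolt1=(0,65,142),ball=(-108,-66,130),handle=(0,-103,95)).items(): print(n,T(pol,np.array(q)/1e3).round(4))
print('handle px',back('wrist',[257,165],.11,cw2),'ball',back('wrist',[70,131],.0856,cw2),'bar',back('wrist',[[232,97],[282,128]],.149,cw2))
E
python3 fit3.py | tail -8
```

```text
76 [317.3 214.8] [ 0.4309 -0.3319] len [0.025 0.038] ang 46.7 0.544
POL [0.62056163 0.18594727 0.06478198] [[-0.6, 0.2], [-2.7, 0.7], [1.7, -0.2], [-1.1, 1.0], [-0.4, 0.5]]
bolt0 [0.6235 0.141  0.142 ]
bolt1 [0.6164 0.2508 0.142 ]
ball [0.5171 0.1131 0.13  ]
handle [0.6272 0.0832 0.095 ]
handle px [[0.62640613 0.09055729 0.11      ]] ball [[0.44824103 0.10688056 0.0856    ]] bar [[0.60467643 0.14863531 0.149     ]
 [0.64216101 0.1290449  0.149     ]]
```

```bash
python3 -m inch '[{"dx":0.08,"dy":0.25,"dz":-1,"rx":0,"ry":0,"rz":0,"fingers":1},{"dx":0,"dy":0,"dz":-1,"rx":0,"ry":0,"rz":0,"fingers":1},{"dx":0,"dy":0,"dz":-1,"rx":0,"ry":0,"rz":0,"fingers":0.3},{"dx":0,"dy":0,"dz":-1,"rx":0,"ry":0,"rz":0,"fingers":0.3},{"dx":0,"dy":0,"dz":-0.5,"rx":0,"ry":0,"rz":0,"fingers":0.3},{"dx":0,"dy":0,"dz":-0.45,"rx":0,"ry":0,"rz":0,"fingers":0.3},{"dx":0,"dy":0,"dz":0,"rx":0,"ry":0,"rz":0,"fingers":0.3},{"dx":0,"dy":0,"dz":0,"rx":0,"ry":0,"rz":0,"fingers":0.3}]' && python3 -m inch '[{"dx":0,"dy":0,"dz":0,"rx":0,"ry":0,"rz":0,"fingers":-1},{"dx":0,"dy":0,"dz":0,"rx":0,"ry":0,"rz":0,"fingers":-1},{"dx":0,"dy":0,"dz":0,"rx":0,"ry":0,"rz":0,"fingers":-1},{"dx":0,"dy":0,"dz":0,"rx":0,"ry":0,"rz":0,"fingers":-1},{"dx":0,"dy":0,"dz":0,"rx":0,"ry":0,"rz":0,"fingers":-1},{"dx":0,"dy":0,"dz":0,"rx":0,"ry":0,"rz":0,"fingers":-1},{"dx":0,"dy":0,"dz":0,"rx":0,"ry":0,"rz":0,"fingers":-1}]' 60
```

```text
t: 7.28
eef_pos: [0.6262, 0.0846, 0.0918]
tcp_rot: [0.685, 0.729, -0.0, -0.0]
force: [0.5, 0.1, 0.2]
finger_gap: 0.647
grasp_force: 0.0
t: 7.87
eef_pos: [0.6268, 0.0842, 0.0944]
tcp_rot: [0.685, 0.729, 0.0, 0.0]
force: [-4.1, 0.5, 6.1]
finger_gap: 0.233
grasp_force: 58.9
```

```bash
python3 -m inch '[{"dx":0.03,"dy":-0.4,"dz":0,"rx":0,"ry":0,"rz":0,"fingers":-1},{"dx":0.04,"dy":-0.6,"dz":0,"rx":0,"ry":0,"rz":0,"fingers":-1},{"dx":0.04,"dy":-0.6,"dz":0,"rx":0,"ry":0,"rz":0,"fingers":-1},{"dx":0.04,"dy":-0.6,"dz":0,"rx":0,"ry":0,"rz":0,"fingers":-1},{"dx":0.04,"dy":-0.6,"dz":0,"rx":0,"ry":0,"rz":0,"fingers":-1},{"dx":0.04,"dy":-0.6,"dz":0,"rx":0,"ry":0,"rz":0,"fingers":-1},{"dx":0.04,"dy":-0.6,"dz":0,"rx":0,"ry":0,"rz":0,"fingers":-1},{"dx":0.04,"dy":-0.6,"dz":0,"rx":0,"ry":0,"rz":0,"fingers":-1},{"dx":0.04,"dy":-0.6,"dz":0,"rx":0,"ry":0,"rz":0,"fingers":-1},{"dx":0.03,"dy":-0.5,"dz":0,"rx":0,"ry":0,"rz":0,"fingers":-1}]' && python3 -m inch '[{"dx":0.02,"dy":-0.3,"dz":0,"rx":0,"ry":0,"rz":0,"fingers":-1},{"dx":0,"dy":-0.1,"dz":0,"rx":0,"ry":0,"rz":0,"fingers":-1},{"dx":0,"dy":0,"dz":0,"rx":0,"ry":0,"rz":0,"fingers":-1}]' && python3 -m inch '[{"dx":0,"dy":-0.1,"dz":0,"rx":0,"ry":0,"rz":0,"fingers":-1},{"dx":0,"dy":0,"dz":0,"rx":0,"ry":0,"rz":0,"fingers":-1},{"dx":0,"dy":0,"dz":0,"rx":0,"ry":0,"rz":0,"fingers":-1}]'
```

```text
t: 8.7
eef_pos: [0.6375, -0.0876, 0.0944]
tcp_rot: [0.685, 0.729, -0.0, -0.001]
force: [-5.3, 2.4, 7.5]
finger_gap: 0.233
grasp_force: 59.0
t: 8.95
eef_pos: [0.638, -0.0956, 0.0944]
tcp_rot: [0.685, 0.728, 0.002, -0.003]
force: [-5.7, 9.9, 8.9]
finger_gap: 0.238
grasp_force: 59.5
t: 9.2
eef_pos: [0.638, -0.0957, 0.0943]
tcp_rot: [0.685, 0.729, 0.003, -0.004]
force: [-5.6, 15.6, 9.8]
finger_gap: 0.232
grasp_force: 59.6
```

```bash
python3 -m inch '[{"dx":0,"dy":0.15,"dz":0,"rx":0,"ry":0,"rz":0,"fingers":0.3},{"dx":0,"dy":0,"dz":0,"rx":0,"ry":0,"rz":0,"fingers":0.3},{"dx":0,"dy":0,"dz":0,"rx":0,"ry":0,"rz":0,"fingers":0.3},{"dx":0,"dy":0,"dz":1,"rx":0,"ry":0,"rz":0,"fingers":0.3},{"dx":0,"dy":0,"dz":1,"rx":0,"ry":0,"rz":0,"fingers":0.3},{"dx":0,"dy":0,"dz":1,"rx":0,"ry":0,"rz":0,"fingers":0.3},{"dx":-0.7,"dy":-0.6,"dz":1,"rx":0,"ry":0,"rz":0,"fingers":0.3},{"dx":-0.7,"dy":-0.7,"dz":0.8,"rx":0,"ry":0,"rz":0,"fingers":0.3},{"dx":-0.8,"dy":-0.9,"dz":0,"rx":0,"ry":0,"rz":0,"fingers":0.3},{"dx":-0.8,"dy":-0.9,"dz":0,"rx":0,"ry":0,"rz":0,"fingers":0.3}]' && python3 -m inch '[{"dx":-0.8,"dy":-0.9,"dz":0,"rx":0,"ry":0,"rz":0,"fingers":0.3},{"dx":-0.8,"dy":-1,"dz":0,"rx":0,"ry":0,"rz":0,"fingers":0.3},{"dx":0,"dy":0,"dz":0,"rx":0,"ry":0,"rz":0,"fingers":0.3},{"dx":0,"dy":0,"dz":0,"rx":0,"ry":0,"rz":0,"fingers":0.3}]'
python3 - <<'E'
from h import *
c=cam('wrist'); im=manip.read_camera('wrist'); st()
cv2.imwrite('pics/w3.png',im); np.save('cw3.npy',np.array(c[:5],dtype=object),allow_pickle=True)
E
```

```text
t: 10.03
eef_pos: [0.5495, -0.1925, 0.2396]
tcp_rot: [0.685, 0.729, 0.001, 0.004]
force: [0.9, -0.3, -1.0]
finger_gap: 0.652
grasp_force: 0.0
t: 10.37
eef_pos: [0.4996, -0.2498, 0.2365]
tcp_rot: [0.687, 0.727, -0.0, 0.001]
force: [0.3, 0.0, -0.4]
finger_gap: 0.652
grasp_force: 0.0
{'t': 10.4167, 'eef_pos': [0.5004, -0.2486, 0.2364], 'tcp_rot': [0.6859, 0.7277, 0.0002, 0.0005], 'force': [-0.1459, 0.9429, 0.3555], 'finger_gap': 0.6494, 'grasp_force': 0.0, 'joint_positions': [-0.616, 0.1741, 1.586, 0.0003, 1.3805, -0.6752]}
```

View pics/w3.png

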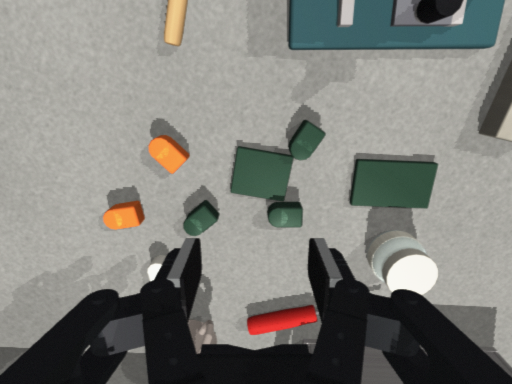

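Wrist view: the green blanks are A (308,140), B (285,214) and C (201,218), with the flat offcuts at (262,172) and (394,184). I fit a blank model to each silhouette.

```bash
cat > blk.py <<'E'
from h import *
from scipy.optimize import minimize
th=np.linspace(-np.pi/2,np.pi/2,13)
O=np.r_[[(-.022,-.014)],np.c_[.008+.014*np.cos(th),.014*np.sin(th)],[(-.022,.014)]]
def model(p,z0=0):
    a=p[2]; M=np.array([[np.cos(a),-np.sin(a)],[np.sin(a),np.cos(a)]]); q=O@M.T+p[:2]
    return np.r_[np.c_[q,np.full(len(q),z0)],np.c_[q,np.full(len(q),z0+.024)]]
def fit(im,c,uv,z0=0,out=None,win=45):
    b=im.astype(int); g=((b[...,1]-b[...,2]>6)&(b[...,1]>=b[...,0])&(b[...,1]-b[...,2]>.25*b[...,1])&(b.max(2)<110)).astype(np.uint8)
    g=cv2.morphologyEx(g,cv2.MORPH_OPEN,np.ones((3,3)))
    k,l=cv2.connectedComponents(g); lab=l[int(uv[1]),int(uv[0])]; m=(l==lab).astype(np.float32)
    x0,y0=int(uv[0])-win,max(0,int(uv[1])-win); x1,y1=x0+2*win,int(uv[1])+win; S=4
    mm=cv2.GaussianBlur(cv2.resize(m[y0:y1,x0:x1],None,fx=S,fy=S,interpolation=cv2.INTER_LINEAR),(0,0),3)
    def cost(p):
        h=cv2.convexHull(((proj('w',model(p,z0),c)-[x0,y0]+.5)*S).astype(np.float32)).round().astype(np.int32)
        r=np.zeros_like(mm); cv2.fillConvexPoly(r,h,1); r=cv2.GaussianBlur(r,(0,0),3); return ((r-mm)**2).sum()/S/S
    w=back('w',uv,z0+.014,c)[0,:2]; best=None
    for a in np.arange(0,2*np.pi,np.pi/4):
        s=np.array([[0,0,0],[.008,0,0],[0,.008,0],[0,0,.5]])+np.r_[w,a]
        r=minimize(cost,s[0],method='Nelder-Mead',options=dict(initial_simplex=s,xatol=1e-4,fatol=.1))
        if best is None or r.fun<best.fun: best=r
    p=best.x; print('blank',p[:2].round(4),'ang',np.degrees(p[2]).round(1)%360,'cost',best.fun.round(1),'area',m.sum())
    if out is not None: cv2.polylines(out,[cv2.convexHull(proj('w',model(p,z0),c).astype(np.float32)).round().astype(np.int32)],True,(0,255,255))
    return p
E
python3 - <<'E'
from blk import *
c=tuple(np.load('cw3.npy',allow_pickle=True)); c=(float(c[0]),c[1],c[2],c[3],c[4],None)
im=cv2.imread('pics/w3.png'); o=im.copy()
for uv in((308,140),(285,214),(201,218)): fit(im,c,uv,out=o)
print(back('w',[(235,147),(292,156),(284,199),(231,191)],.009,c).round(4).tolist())
cv2.imwrite('pics/w3f.png',cv2.resize(o[90:260,150:400],None,fx=3,fy=3))
E
```

```text
blank [ 0.5578 -0.2257] ang 242.1 cost 902.5 area 3314.0
blank [ 0.5797 -0.3476] ang 48.3 cost 5166.0 area 188581.0
blank [ 0.4337 -0.3337] ang 227.8 cost 143.9 area 644.0
[[0.4765, -0.238, 0.009], [0.5461, -0.2451, 0.009], [0.5414, -0.3012, 0.009], [0.4735, -0.2943, 0.009]]
```

View pics/w3f.png

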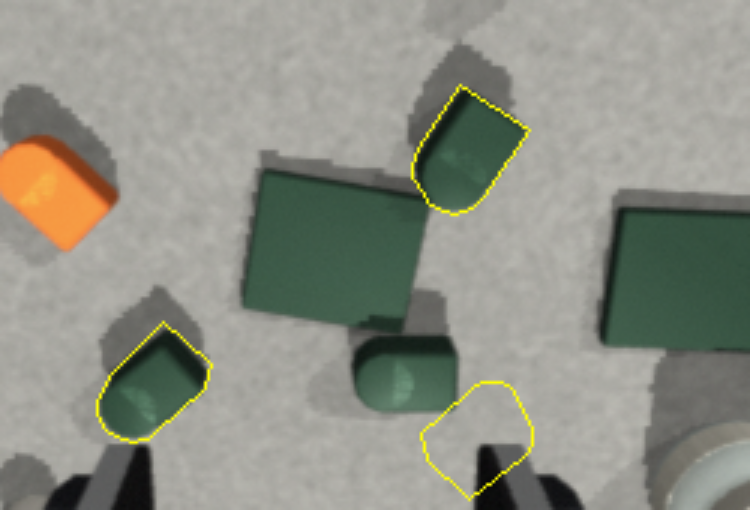

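```bash
python3 -m inch '[{"dx":-0.28,"dy":-0.35,"dz":0,"rx":0,"ry":0,"rz":-1,"fingers":0.3},{"dx":-0.28,"dy":-0.35,"dz":-0.2,"rx":0,"ry":0,"rz":-1,"fingers":0.3},{"dx":-0.28,"dy":-0.35,"dz":-0.2,"rx":0,"ry":0,"rz":-1,"fingers":0.3},{"dx":-0.28,"dy":-0.35,"dz":-0.2,"rx":0,"ry":0,"rz":-1,"fingers":0.3},{"dx":-0.28,"dy":-0.36,"dz":-0.3,"rx":0,"ry":0,"rz":-1,"fingers":0.3},{"dx":-0.28,"dy":-0.36,"dz":-0.3,"rx":0,"ry":0,"rz":-1,"fingers":0.3},{"dx":-0.28,"dy":-0.36,"dz":-0.3,"rx":0,"ry":0,"rz":-1,"fingers":0.3},{"dx":-0.26,"dy":-0.36,"dz":-0.5,"rx":0,"ry":0,"rz":-1,"fingers":0.3},{"dx":0,"dy":0,"dz":-0.7,"rx":0,"ry":0,"rz":-1,"fingers":0.3},{"dx":0,"dy":0,"dz":-1,"rx":0,"ry":0,"rz":-1,"fingers":0.3}]' && python3 -m inch '[{"dx":0,"dy":0,"dz":0,"rx":0,"ry":0,"rz":0,"fingers":0.3},{"dx":0,"dy":0,"dz":0,"rx":0,"ry":0,"rz":0,"fingers":0.3}]' >/dev/null
python3 - <<'E'
from blk import *
c=tuple(np.load('cw3.npy',allow_pickle=True)); c=(float(c[0]),c[1],c[2],c[3],c[4],None)
im=cv2.imread('pics/w3.png')
im[205:224,276:296]=np.where(im[205:224,276:296]>0,np.array([45,60,30]),0) # fill highlight on B
p=fit(im,c,(293,210)); st()
E
```

```text
t: 11.25
eef_pos: [0.4367, -0.3342, 0.1268]
tcp_rot: [0.915, 0.403, 0.001, 0.003]
force: [0.7, 0.3, -0.2]
finger_gap: 0.648
grasp_force: 0.0
blank [ 0.5437 -0.3191] ang 8.5 cost 178.6 area 649.0
{'t': 11.4167, 'eef_pos': [0.4338, -0.3306, 0.1233], 'tcp_rot': [0.9138, 0.4061, -0.0007, -0.0023], 'force': [1.2224, 0.6314, 0.6754], 'finger_gap': 0.6494, 'grasp_force': 0.0, 'joint_positions': [-0.81, 0.2721, 1.7188, 0.0002, 1.1556, -0.0757]}
```

```bash
python3 -m inch '[{"dx":0,"dy":-0.1,"dz":-1,"rx":0,"ry":0,"rz":0,"fingers":0.3},{"dx":0,"dy":0,"dz":-1,"rx":0,"ry":0,"rz":0,"fingers":0.3},{"dx":0,"dy":0,"dz":-0.7,"rx":0,"ry":0,"rz":0,"fingers":0.3},{"dx":0,"dy":0,"dz":-0.5,"rx":0,"ry":0,"rz":0,"fingers":0.3},{"dx":0,"dy":0,"dz":-0.5,"rx":0,"ry":0,"rz":0,"fingers":0.3},{"dx":0,"dy":0,"dz":0,"rx":0,"ry":0,"rz":0,"fingers":0.3},{"dx":0,"dy":0,"dz":0,"rx":0,"ry":0,"rz":0,"fingers":0.3}]' 60 && python3 -m inch '[{"dx":0,"dy":0,"dz":0,"rx":0,"ry":0,"rz":0,"fingers":-1},{"dx":0,"dy":0,"dz":0,"rx":0,"ry":0,"rz":0,"fingers":-1},{"dx":0,"dy":0,"dz":0,"rx":0,"ry":0,"rz":0,"fingers":-1},{"dx":0,"dy":0,"dz":0,"rx":0,"ry":0,"rz":0,"fingers":-1},{"dx":0,"dy":0,"dz":0,"rx":0,"ry":0,"rz":0,"fingers":-1},{"dx":0,"dy":0,"dz":0,"rx":0,"ry":0,"rz":0,"fingers":-1},{"dx":0,"dy":0,"dz":0.5,"rx":0,"ry":0,"rz":0,"fingers":-1},{"dx":0,"dy":0,"dz":0.5,"rx":0,"ry":0,"rz":0,"fingers":-1},{"dx":0,"dy":0,"dz":0,"rx":0,"ry":0,"rz":0,"fingers":-1}]' 60
```

```text
t: 12.0
eef_pos: [0.4353, -0.3358, 0.0151]
tcp_rot: [0.914, 0.405, 0.0, 0.001]
force: [-0.3, -0.4, -0.4]
finger_gap: 0.652
grasp_force: 0.0
t: 12.75
eef_pos: [0.436, -0.3375, 0.0472]
tcp_rot: [0.915, 0.405, 0.001, 0.003]
force: [1.9, -0.2, -0.1]
finger_gap: 0.313
grasp_force: 60.4
```

```bash
python3 -m inch '[{"dx":0,"dy":0,"dz":1,"rx":0,"ry":0,"rz":0,"fingers":-1},{"dx":0,"dy":0,"dz":1,"rx":0,"ry":0,"rz":-0.6,"fingers":-1},{"dx":0.3,"dy":0.6,"dz":1,"rx":0,"ry":0,"rz":-0.7,"fingers":-1},{"dx":0.4,"dy":0.8,"dz":0.8,"rx":0,"ry":0,"rz":-0.7,"fingers":-1},{"dx":0.4,"dy":0.9,"dz":0,"rx":0,"ry":0,"rz":-0.7,"fingers":-1},{"dx":0.4,"dy":0.9,"dz":0,"rx":0,"ry":0,"rz":-0.7,"fingers":-1},{"dx":0.4,"dy":0.9,"dz":0,"rx":0,"ry":0,"rz":-0.7,"fingers":-1},{"dx":0.4,"dy":0.9,"dz":0,"rx":0,"ry":0,"rz":-0.7,"fingers":-1},{"dx":0.4,"dy":0.9,"dz":0,"rx":0,"ry":0,"rz":-0.7,"fingers":-1},{"dx":0.4,"dy":0.9,"dz":0,"rx":0,"ry":0,"rz":-0.7,"fingers":-1}]' 60 && python3 -m inch '[{"dx":0.4,"dy":0.9,"dz":0,"rx":0,"ry":0,"rz":-0.7,"fingers":-1},{"dx":0.4,"dy":0.9,"dz":0,"rx":0,"ry":0,"rz":-0.7,"fingers":-1},{"dx":0.4,"dy":0.9,"dz":0,"rx":0,"ry":0,"rz":-0.7,"fingers":-1},{"dx":0.4,"dy":0.9,"dz":0,"rx":0,"ry":0,"rz":-0.7,"fingers":-1},{"dx":0.3,"dy":0.6,"dz":0,"rx":0,"ry":0,"rz":-0.6,"fingers":-1},{"dx":0,"dy":0,"dz":0,"rx":0,"ry":0,"rz":0,"fingers":-1},{"dx":0,"dy":0,"dz":0,"rx":0,"ry":0,"rz":0,"fingers":-1}]'
python3 - <<'E'
from h import *
st(); cv2.imwrite('pics/t4.png',manip.read_camera('top'))
E
```

```text
t: 13.58
eef_pos: [0.5273, -0.1301, 0.1575]
tcp_rot: [0.986, 0.166, -0.0, -0.0]
force: [0.6, 0.7, -1.4]
finger_gap: 0.306
grasp_force: 60.4
t: 14.17
eef_pos: [0.584, -0.0046, 0.1573]
tcp_rot: [0.999, 0.034, -0.0, 0.0]
force: [0.6, -1.4, 0.1]
finger_gap: 0.31
grasp_force: 60.4
{'t': 14.1667, 'eef_pos': [0.584, -0.0046, 0.1573], 'tcp_rot': [0.9994, 0.0339, -0.0004, 0.0002], 'force': [0.6313, -1.4362, 0.0899], 'finger_gap': 0.3101, 'grasp_force': 60.381, 'joint_positions': [-0.1557, 0.3038, 1.5985, -0.0005, 1.2401, 1.3473]}
```

```bash
python3 -m inch '[{"dx":0.03,"dy":-0.38,"dz":-0.5,"rx":0,"ry":0,"rz":0,"fingers":-1},{"dx":0,"dy":0,"dz":-0.8,"rx":0,"ry":0,"rz":0,"fingers":-1},{"dx":0,"dy":0,"dz":-0.8,"rx":0,"ry":0,"rz":0,"fingers":-1},{"dx":0,"dy":0,"dz":-0.7,"rx":0,"ry":0,"rz":0,"fingers":-1},{"dx":0,"dy":0,"dz":-0.4,"rx":0,"ry":0,"rz":0,"fingers":-1},{"dx":0,"dy":0,"dz":-0.24,"rx":0,"ry":0,"rz":0,"fingers":-1},{"dx":0,"dy":0,"dz":0,"rx":0,"ry":0,"rz":0,"fingers":-1},{"dx":0,"dy":0,"dz":0,"rx":0,"ry":0,"rz":0,"fingers":-1}]' && python3 -m inch '[{"dx":0,"dy":0,"dz":0,"rx":0,"ry":0,"rz":0,"fingers":0},{"dx":0,"dy":0,"dz":0,"rx":0,"ry":0,"rz":0,"fingers":0},{"dx":0,"dy":0,"dz":0,"rx":0,"ry":0,"rz":0,"fingers":0},{"dx":0,"dy":0,"dz":0,"rx":0,"ry":0,"rz":0,"fingers":0},{"dx":0,"dy":0,"dz":1,"rx":0,"ry":0,"rz":0,"fingers":0},{"dx":0,"dy":0,"dz":1,"rx":0,"ry":0,"rz":0,"fingers":0},{"dx":0,"dy":0,"dz":1,"rx":0,"ry":0,"rz":0,"fingers":0},{"dx":-0.3,"dy":-0.8,"dz":1,"rx":0,"ry":0,"rz":0,"fingers":0.3},{"dx":-0.3,"dy":-0.8,"dz":1,"rx":0,"ry":0,"rz":0,"fingers":0.3},{"dx":-0.3,"dy":-0.8,"dz":1,"rx":0,"ry":0,"rz":0,"fingers":0.3}]'
```

```text
t: 14.88
eef_pos: [0.5856, -0.0176, 0.0554]
tcp_rot: [0.999, 0.032, 0.001, 0.0]
force: [1.2, -0.9, -0.6]
finger_gap: 0.314
grasp_force: 60.4
t: 15.72
eef_pos: [0.5576, -0.0891, 0.2366]
tcp_rot: [0.999, 0.033, 0.0, 0.0]
force: [-0.2, -0.2, -0.5]
finger_gap: 0.651
grasp_force: 0.0
```

```bash
python3 -m inch '[{"dx":-0.1,"dy":-0.5,"dz":0,"rx":0,"ry":0,"rz":1,"fingers":0.3},{"dx":-0.1,"dy":-0.5,"dz":0,"rx":0,"ry":0,"rz":1,"fingers":0.3},{"dx":-0.1,"dy":-0.5,"dz":0,"rx":0,"ry":0,"rz":1,"fingers":0.3},{"dx":-0.1,"dy":-0.5,"dz":0,"rx":0,"ry":0,"rz":1,"fingers":0.3},{"dx":-0.1,"dy":-0.5,"dz":0,"rx":0,"ry":0,"rz":1,"fingers":0.3},{"dx":-0.1,"dy":-0.5,"dz":0,"rx":0,"ry":0,"rz":1,"fingers":0.3},{"dx":-0.1,"dy":-0.5,"dz":0,"rx":0,"ry":0,"rz":1,"fingers":0.3},{"dx":-0.1,"dy":-0.5,"dz":0,"rx":0,"ry":0,"rz":1,"fingers":0.3},{"dx":-0.1,"dy":-0.5,"dz":0,"rx":0,"ry":0,"rz":1,"fingers":0.3},{"dx":0,"dy":-0.5,"dz":0,"rx":0,"ry":0,"rz":1,"fingers":0.3}]' && python3 -m inch '[{"dx":0,"dy":0,"dz":0,"rx":0,"ry":0,"rz":0.9,"fingers":0.3},{"dx":0,"dy":0,"dz":0,"rx":0,"ry":0,"rz":0.9,"fingers":0.3},{"dx":0,"dy":0,"dz":0,"rx":0,"ry":0,"rz":0.9,"fingers":0.3},{"dx":0,"dy":0,"dz":0,"rx":0,"ry":0,"rz":0,"fingers":0.3},{"dx":0,"dy":0,"dz":0,"rx":0,"ry":0,"rz":0,"fingers":0.3}]' >/dev/null
python3 - <<'E'
from h import *
c=cam('wrist'); im=manip.read_camera('wrist'); st()
cv2.imwrite('pics/w5.png',im); np.save('cw5.npy',np.array(c[:5],dtype=object),allow_pickle=True)
E
```

```text
t: 16.55
eef_pos: [0.5305, -0.2395, 0.235]
tcp_rot: [0.907, 0.421, -0.0, 0.0]
force: [0.1, 0.8, -0.1]
finger_gap: 0.648
grasp_force: 0.0
{'t': 17.0167, 'eef_pos': [0.5311, -0.2388, 0.2349], 'tcp_rot': [0.8579, 0.5139, 0.0, 0.0001], 'force': [-0.149, 0.0084, 1.2122], 'finger_gap': 0.649, 'grasp_force': 0.0, 'joint_positions': [-0.5711, 0.2252, 1.5283, -0.0, 1.3879, -0.0797]}
```

View pics/w5.png

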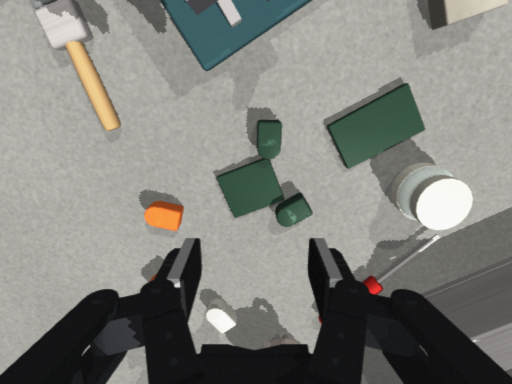

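Wrist view: A is at (269,139) touching the offcut's corner, and B is at (294,210) beside it. Neither has moved. I fit both with the highlight holes filled.

```bash
sed -i "s/^    x0,y0=int/    cs,_=cv2.findContours(m.astype(np.uint8),cv2.RETR_EXTERNAL,cv2.CHAIN_APPROX_NONE); hh=cv2.convexHull(np.vstack(cs)); mh=np.zeros_like(m); cv2.fillConvexPoly(mh,hh,1); m=mh if m.sum()<1200 else m\n    x0,y0=int/" blk.py
python3 - <<'E'
from blk import *
c=tuple(np.load('cw5.npy',allow_pickle=True)); c=(float(c[0]),c[1],c[2],c[3],c[4],None)
im=cv2.imread('pics/w5.png'); o=im.copy()
fit(im,c,(269,128),out=o); fit(im,c,(304,211),out=o)
cv2.imwrite('pics/w5f.png',cv2.resize(o[100:240,190:340],None,fx=4,fy=4))
E
```

```text
blank [ 0.5572 -0.2271] ang 240.7 cost 403.0 area 3173.0
blank [ 0.5427 -0.3207] ang 183.3 cost 84.4 area 757.0
```

View pics/w5f.png

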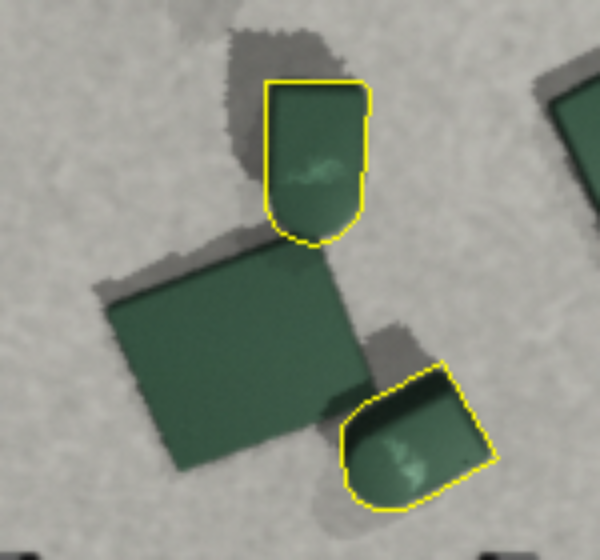

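```bash
python3 -m inch '[{"dx":0.46,"dy":0.23,"dz":-1,"rx":0,"ry":0,"rz":0,"fingers":0.3},{"dx":0.46,"dy":0.23,"dz":-1,"rx":0,"ry":0,"rz":-0.1,"fingers":0.3},{"dx":0,"dy":0,"dz":-1,"rx":0,"ry":0,"rz":0,"fingers":0.3},{"dx":0,"dy":0,"dz":-1,"rx":0,"ry":0,"rz":0,"fingers":0.3},{"dx":0,"dy":0,"dz":-1,"rx":0,"ry":0,"rz":0,"fingers":0.3},{"dx":0,"dy":0,"dz":-0.9,"rx":0,"ry":0,"rz":0,"fingers":0.3},{"dx":0,"dy":0,"dz":-0.5,"rx":0,"ry":0,"rz":0,"fingers":0.3},{"dx":0,"dy":0,"dz":-0.5,"rx":0,"ry":0,"rz":0,"fingers":0.3},{"dx":0,"dy":0,"dz":-0.5,"rx":0,"ry":0,"rz":0,"fingers":0.3},{"dx":0,"dy":0,"dz":0,"rx":0,"ry":0,"rz":0,"fingers":0.3}]' 60 && python3 -m inch '[{"dx":0,"dy":0,"dz":0,"rx":0,"ry":0,"rz":0,"fingers":-1},{"dx":0,"dy":0,"dz":0,"rx":0,"ry":0,"rz":0,"fingers":-1},{"dx":0,"dy":0,"dz":0,"rx":0,"ry":0,"rz":0,"fingers":-1},{"dx":0,"dy":0,"dz":0,"rx":0,"ry":0,"rz":0,"fingers":-1},{"dx":0,"dy":0,"dz":0,"rx":0,"ry":0,"rz":0,"fingers":-1},{"dx":0,"dy":0,"dz":0,"rx":0,"ry":0,"rz":0,"fingers":-1},{"dx":0,"dy":0,"dz":0.5,"rx":0,"ry":0,"rz":0,"fingers":-1},{"dx":0,"dy":0,"dz":0.5,"rx":0,"ry":0,"rz":0,"fingers":-1},{"dx":0,"dy":0,"dz":0,"rx":0,"ry":0,"rz":0,"fingers":-1}]' 60
```

```text
t: 17.85
eef_pos: [0.5561, -0.2235, 0.0093]
tcp_rot: [0.86, 0.511, -0.002, -0.003]
force: [0.1, 0.7, 0.1]
finger_gap: 0.651
grasp_force: 0.0
t: 18.6
eef_pos: [0.5606, -0.2262, 0.0456]
tcp_rot: [0.86, 0.511, 0.001, 0.002]
force: [0.4, 0.2, -1.2]
finger_gap: 0.309
grasp_force: 61.3
```

```bash
python3 -m inch '[{"dx":0,"dy":0,"dz":1,"rx":0,"ry":0,"rz":-0.6,"fingers":-1},{"dx":0.2,"dy":0.5,"dz":1,"rx":0,"ry":0,"rz":-1,"fingers":-1},{"dx":0.2,"dy":0.6,"dz":1,"rx":0,"ry":0,"rz":-1,"fingers":-1},{"dx":0.2,"dy":0.7,"dz":0.7,"rx":0,"ry":0,"rz":-1,"fingers":-1},{"dx":0.2,"dy":0.7,"dz":0,"rx":0,"ry":0,"rz":-1,"fingers":-1},{"dx":0.2,"dy":0.7,"dz":0,"rx":0,"ry":0,"rz":-1,"fingers":-1},{"dx":0.2,"dy":0.7,"dz":0,"rx":0,"ry":0,"rz":-1,"fingers":-1},{"dx":0.2,"dy":0.7,"dz":0,"rx":0,"ry":0,"rz":-1,"fingers":-1},{"dx":0.2,"dy":0.7,"dz":0,"rx":0,"ry":0,"rz":-1,"fingers":-1},{"dx":0.2,"dy":0.7,"dz":0,"rx":0,"ry":0,"rz":-1,"fingers":-1}]' && python3 -m inch '[{"dx":0.2,"dy":0.8,"dz":0,"rx":0,"ry":0,"rz":-1,"fingers":-1},{"dx":0.2,"dy":0.8,"dz":0,"rx":0,"ry":0,"rz":-1,"fingers":-1},{"dx":0.1,"dy":0.8,"dz":0,"rx":0,"ry":0,"rz":-1,"fingers":-1},{"dx":0,"dy":0,"dz":0,"rx":0,"ry":0,"rz":0,"fingers":-1},{"dx":0,"dy":0,"dz":0,"rx":0,"ry":0,"rz":0,"fingers":-1}]'
```

```text
t: 19.43
eef_pos: [0.6123, -0.044, 0.1528]
tcp_rot: [0.989, 0.15, -0.001, -0.0]
force: [0.5, -0.1, -0.2]
finger_gap: 0.316
grasp_force: 61.3
t: 19.85
eef_pos: [0.6271, 0.0281, 0.1527]
tcp_rot: [0.999, 0.034, -0.001, 0.0]
force: [0.8, -0.8, -1.2]
finger_gap: 0.31
grasp_force: 61.3
```

```bash
python3 -m inch '[{"dx":0.1,"dy":-0.03,"dz":-0.5,"rx":0,"ry":0,"rz":0,"fingers":-1},{"dx":0,"dy":0,"dz":-0.8,"rx":0,"ry":0,"rz":0,"fingers":-1},{"dx":0,"dy":0,"dz":-0.8,"rx":0,"ry":0,"rz":0,"fingers":-1},{"dx":0,"dy":0,"dz":-0.6,"rx":0,"ry":0,"rz":0,"fingers":-1},{"dx":0,"dy":0,"dz":-0.4,"rx":0,"ry":0,"rz":0,"fingers":-1},{"dx":0,"dy":0,"dz":-0.22,"rx":0,"ry":0,"rz":0,"fingers":-1},{"dx":0,"dy":0,"dz":0,"rx":0,"ry":0,"rz":0,"fingers":-1},{"dx":0,"dy":0,"dz":0,"rx":0,"ry":0,"rz":0,"fingers":-1}]' && python3 -m inch '[{"dx":0,"dy":0,"dz":0,"rx":0,"ry":0,"rz":0,"fingers":0},{"dx":0,"dy":0,"dz":0,"rx":0,"ry":0,"rz":0,"fingers":0},{"dx":0,"dy":0,"dz":0,"rx":0,"ry":0,"rz":0,"fingers":0},{"dx":0,"dy":0,"dz":0,"rx":0,"ry":0,"rz":0,"fingers":0},{"dx":0,"dy":0,"dz":1,"rx":0,"ry":0,"rz":0,"fingers":0},{"dx":0,"dy":0,"dz":1,"rx":0,"ry":0,"rz":0,"fingers":0},{"dx":0,"dy":0,"dz":1,"rx":0,"ry":0,"rz":0,"fingers":0},{"dx":-0.3,"dy":-0.8,"dz":1,"rx":0,"ry":0,"rz":0,"fingers":0.3},{"dx":-0.3,"dy":-0.8,"dz":1,"rx":0,"ry":0,"rz":0,"fingers":0.3},{"dx":-0.3,"dy":-0.8,"dz":1,"rx":0,"ry":0,"rz":0,"fingers":0.3}]'
```

```text
t: 20.52
eef_pos: [0.6311, 0.0253, 0.0544]
tcp_rot: [0.999, 0.032, 0.0, 0.0]
force: [0.7, 0.8, -0.5]
finger_gap: 0.308
grasp_force: 61.3
t: 21.35
eef_pos: [0.6032, -0.0462, 0.2361]
tcp_rot: [0.999, 0.033, 0.0, 0.0]
force: [1.1, -0.8, 0.1]
finger_gap: 0.649
grasp_force: 0.0
```

```bash
python3 -m inch '[{"dx":-0.31,"dy":-0.91,"dz":0,"rx":0,"ry":0,"rz":0,"fingers":0.3},{"dx":-0.31,"dy":-0.91,"dz":0,"rx":0,"ry":0,"rz":0,"fingers":0.3},{"dx":-0.31,"dy":-0.91,"dz":0,"rx":0,"ry":0,"rz":0,"fingers":0.3},{"dx":-0.31,"dy":-0.91,"dz":0,"rx":0,"ry":0,"rz":0,"fingers":0.3},{"dx":-0.31,"dy":-0.91,"dz":0,"rx":0,"ry":0,"rz":0,"fingers":0.3},{"dx":-0.31,"dy":-0.91,"dz":0,"rx":0,"ry":0,"rz":0,"fingers":0.3},{"dx":-0.31,"dy":-0.91,"dz":0,"rx":0,"ry":0,"rz":0,"fingers":0.3},{"dx":-0.31,"dy":-0.91,"dz":0,"rx":0,"ry":0,"rz":0,"fingers":0.3},{"dx":-0.31,"dy":-0.91,"dz":0,"rx":0,"ry":0,"rz":0,"fingers":0.3},{"dx":-0.31,"dy":-0.94,"dz":0,"rx":0,"ry":0,"rz":0,"fingers":0.3}]' >/dev/null&& python3 -m inch '[{"dx":0,"dy":0,"dz":0,"rx":0,"ry":0,"rz":0,"fingers":0.3},{"dx":0,"dy":0,"dz":0,"rx":0,"ry":0,"rz":0,"fingers":0.3}]' >/dev/null
python3 - <<'E'
from blk import *
c=cam('wrist'); im=manip.read_camera('wrist'); st(); cv2.imwrite('pics/w6.png',im); print(proj('w',[[.5427,-.3207,.024]],c))
b=im.astype(int); g=((b[...,1]-b[...,2]>.25*b[...,1])&(b[...,1]-b[...,2]>6)&(b[...,1]>=b[...,0])&(b.max(2)<110)).astype(np.uint8)
g=cv2.morphologyEx(g,cv2.MORPH_OPEN,np.ones((3,3)))
k,l,s,ce=cv2.connectedComponentsWithStats(g)
for i in range(1,k):
    if s[i,4]>300:
        print(s[i].tolist())
        if s[i,4]<1200:
            ys,xs=np.where(l==i); j=len(ys)//3; fit(im,c,(xs[j],ys[j]))
E
```

```text
{'t': 22.4, 'eef_pos': [0.5105, -0.32, 0.2344], 'tcp_rot': [0.9995, 0.0318, 0.0002, -0.0002], 'force': [-0.4308, 0.3251, -0.8903], 'finger_gap': 0.6478, 'grasp_force': 0.0, 'joint_positions': [-0.7039, 0.268, 1.4766, 0.0007, 1.397, 0.8032]}
[[254.29156206 134.57211835]]
[190, 0, 56, 55, 2924]
[243, 115, 23, 38, 804]
blank [ 0.5422 -0.3202] ang 182.3 cost 55.0 area 812.0
[186, 126, 54, 61, 2650]
```

```bash
python3 -m inch '[{"dx":0.6,"dy":0,"dz":-1,"rx":0,"ry":0,"rz":-0.2,"fingers":0.3},{"dx":0.55,"dy":0,"dz":-1,"rx":0,"ry":0,"rz":0,"fingers":0.3},{"dx":0,"dy":0,"dz":-1,"rx":0,"ry":0,"rz":0,"fingers":0.3},{"dx":0,"dy":0,"dz":-1,"rx":0,"ry":0,"rz":0,"fingers":0.3},{"dx":0,"dy":0,"dz":-1,"rx":0,"ry":0,"rz":0,"fingers":0.3},{"dx":0,"dy":0,"dz":-1,"rx":0,"ry":0,"rz":0,"fingers":0.3},{"dx":0,"dy":0,"dz":-0.5,"rx":0,"ry":0,"rz":0,"fingers":0.1},{"dx":0,"dy":0,"dz":-0.3,"rx":0,"ry":0,"rz":0,"fingers":0.1},{"dx":0,"dy":0,"dz":-0.25,"rx":0,"ry":0,"rz":0,"fingers":0.1},{"dx":0,"dy":0,"dz":-0.1,"rx":0,"ry":0,"rz":0,"fingers":0.1}]' 60 && python3 -m inch '[{"dx":0,"dy":0,"dz":0,"rx":0,"ry":0,"rz":0,"fingers":-1},{"dx":0,"dy":0,"dz":0,"rx":0,"ry":0,"rz":0,"fingers":-1},{"dx":0,"dy":0,"dz":0,"rx":0,"ry":0,"rz":0,"fingers":-1},{"dx":0,"dy":0,"dz":0,"rx":0,"ry":0,"rz":0,"fingers":-1},{"dx":0,"dy":0,"dz":0,"rx":0,"ry":0,"rz":0,"fingers":-1},{"dx":0,"dy":0,"dz":0.5,"rx":0,"ry":0,"rz":0,"fingers":-1},{"dx":0,"dy":0,"dz":0.5,"rx":0,"ry":0,"rz":0,"fingers":-1},{"dx":0,"dy":0,"dz":0,"rx":0,"ry":0,"rz":0,"fingers":-1}]' 60
```

```text
t: 23.23
eef_pos: [0.5456, -0.319, 0.0194]
tcp_rot: [1.0, 0.025, 0.0, -0.0]
force: [0.5, -0.1, 0.8]
finger_gap: 0.547
grasp_force: 0.0
t: 23.9
eef_pos: [0.5471, -0.3215, 0.053]
tcp_rot: [1.0, 0.024, 0.002, 0.002]
force: [0.3, -1.2, 0.5]
finger_gap: 0.307
grasp_force: 62.3
```

```bash
python3 -m inch '[{"dx":0,"dy":0,"dz":1,"rx":0,"ry":0,"rz":0,"fingers":-1},{"dx":0,"dy":0,"dz":1,"rx":0,"ry":0,"rz":0.2,"fingers":-1},{"dx":0.3,"dy":0.6,"dz":1,"rx":0,"ry":0,"rz":0,"fingers":-1},{"dx":0.3,"dy":0.8,"dz":0.9,"rx":0,"ry":0,"rz":0,"fingers":-1},{"dx":0.4,"dy":0.9,"dz":0,"rx":0,"ry":0,"rz":0,"fingers":-1},{"dx":0.4,"dy":0.9,"dz":0,"rx":0,"ry":0,"rz":0,"fingers":-1},{"dx":0.4,"dy":0.9,"dz":0,"rx":0,"ry":0,"rz":0,"fingers":-1},{"dx":0.4,"dy":0.9,"dz":0,"rx":0,"ry":0,"rz":0,"fingers":-1},{"dx":0.4,"dy":0.9,"dz":0,"rx":0,"ry":0,"rz":0,"fingers":-1},{"dx":0.4,"dy":0.9,"dz":0,"rx":0,"ry":0,"rz":0,"fingers":-1}]' && python3 -m inch '[{"dx":0.4,"dy":0.9,"dz":0,"rx":0,"ry":0,"rz":0,"fingers":-1},{"dx":0.4,"dy":0.9,"dz":0,"rx":0,"ry":0,"rz":0,"fingers":-1},{"dx":0.4,"dy":0.9,"dz":0,"rx":0,"ry":0,"rz":0,"fingers":-1},{"dx":0.27,"dy":0.8,"dz":0,"rx":0,"ry":0,"rz":0,"fingers":-1},{"dx":0,"dy":0,"dz":0,"rx":0,"ry":0,"rz":0,"fingers":-1},{"dx":0,"dy":0,"dz":0,"rx":0,"ry":0,"rz":0,"fingers":-1}]'
```

```text
t: 24.73
eef_pos: [0.6352, -0.1145, 0.1659]
tcp_rot: [0.999, 0.032, -0.0, -0.0]
force: [-0.3, -0.0, -1.3]
finger_gap: 0.309
grasp_force: 62.3
t: 25.23
eef_pos: [0.6791, -0.0094, 0.1656]
tcp_rot: [0.999, 0.034, -0.001, 0.0]
force: [-0.1, -0.2, -0.6]
finger_gap: 0.302
grasp_force: 62.3
```

```bash
python3 -m inch '[{"dx":0.05,"dy":0,"dz":-0.7,"rx":0,"ry":0,"rz":0,"fingers":-1},{"dx":0,"dy":0,"dz":-0.8,"rx":0,"ry":0,"rz":0,"fingers":-1},{"dx":0,"dy":0,"dz":-0.8,"rx":0,"ry":0,"rz":0,"fingers":-1},{"dx":0,"dy":0,"dz":-0.6,"rx":0,"ry":0,"rz":0,"fingers":-1},{"dx":0,"dy":0,"dz":-0.4,"rx":0,"ry":0,"rz":0,"fingers":-1},{"dx":0,"dy":0,"dz":-0.19,"rx":0,"ry":0,"rz":0,"fingers":-1},{"dx":0,"dy":0,"dz":0,"rx":0,"ry":0,"rz":0,"fingers":-1},{"dx":0,"dy":0,"dz":0,"rx":0,"ry":0,"rz":0,"fingers":-1}]' && python3 -m inch '[{"dx":0,"dy":0,"dz":0,"rx":0,"ry":0,"rz":0,"fingers":0},{"dx":0,"dy":0,"dz":0,"rx":0,"ry":0,"rz":0,"fingers":0},{"dx":0,"dy":0,"dz":0,"rx":0,"ry":0,"rz":0,"fingers":0},{"dx":0,"dy":0,"dz":0,"rx":0,"ry":0,"rz":0,"fingers":0},{"dx":0,"dy":0,"dz":1,"rx":0,"ry":0,"rz":0,"fingers":0},{"dx":0,"dy":0,"dz":1,"rx":0,"ry":0,"rz":0,"fingers":0},{"dx":0,"dy":0,"dz":1,"rx":0,"ry":0,"rz":0,"fingers":0},{"dx":-0.1,"dy":-0.1,"dz":1,"rx":0,"ry":0,"rz":0.6,"fingers":0.3},{"dx":-0.1,"dy":-0.1,"dz":1,"rx":0,"ry":0,"rz":1,"fingers":0.3},{"dx":-0.1,"dy":-0.1,"dz":0.9,"rx":0,"ry":0,"rz":1,"fingers":0.3}]' && python3 -m inch '[{"dx":-0.1,"dy":-0.25,"dz":0,"rx":0,"ry":0,"rz":1,"fingers":0.3},{"dx":-0.1,"dy":-0.25,"dz":0,"rx":0,"ry":0,"rz":1,"fingers":0.3},{"dx":-0.1,"dy":-0.25,"dz":0,"rx":0,"ry":0,"rz":1,"fingers":0.3},{"dx":-0.1,"dy":-0.25,"dz":0,"rx":0,"ry":0,"rz":1,"fingers":0.3},{"dx":-0.1,"dy":-0.25,"dz":0,"rx":0,"ry":0,"rz":1,"fingers":0.3},{"dx":-0.1,"dy":-0.25,"dz":0,"rx":0,"ry":0,"rz":1,"fingers":0.3},{"dx":-0.1,"dy":-0.25,"dz":0,"rx":0,"ry":0,"rz":1,"fingers":0.3},{"dx":-0.1,"dy":-0.25,"dz":0,"rx":0,"ry":0,"rz":1,"fingers":0.3},{"dx":-0.1,"dy":-0.25,"dz":0,"rx":0,"ry":0,"rz":1,"fingers":0.3},{"dx":-0.1,"dy":-0.25,"dz":0,"rx":0,"ry":0,"rz":1,"fingers":0.3}]' && python3 -m inch '[{"dx":-0.1,"dy":0,"dz":0,"rx":0,"ry":0,"rz":1,"fingers":0.3},{"dx":0,"dy":0,"dz":0,"rx":0,"ry":0,"rz":1,"fingers":0.3},{"dx":0,"dy":0,"dz":0,"rx":0,"ry":0,"rz":1,"fingers":0.3},{"dx":0,"dy":0,"dz":0,"rx":0,"ry":0,"rz":1,"fingers":0.3},{"dx":0,"dy":0,"dz":0,"rx":0,"ry":0,"rz":1,"fingers":0.3},{"dx":0,"dy":0,"dz":0,"rx":0,"ry":0,"rz":1,"fingers":0.3},{"dx":0,"dy":0,"dz":0,"rx":0,"ry":0,"rz":1,"fingers":0.3},{"dx":0,"dy":0,"dz":0,"rx":0,"ry":0,"rz":0,"fingers":0.3},{"dx":0,"dy":0,"dz":0,"rx":0,"ry":0,"rz":0,"fingers":0.3}]'
python3 - <<'E'
from blk import *
c=cam('wrist'); im=manip.read_camera('wrist'); st(); cv2.imwrite('pics/w7.png',im); print(proj('w',[[.638,-.0957,.11]],c))
E
```

```text
t: 25.9
eef_pos: [0.6812, -0.0116, 0.0626]
tcp_rot: [0.999, 0.032, 0.0, 0.0]
force: [0.6, 0.2, -0.3]
finger_gap: 0.307
grasp_force: 62.3
t: 26.73
eef_pos: [0.672, -0.0198, 0.2418]
tcp_rot: [0.99, 0.138, 0.001, 0.0]
force: [1.1, -0.6, 0.6]
finger_gap: 0.651
grasp_force: 0.0
t: 27.57
eef_pos: [0.6416, -0.0952, 0.2395]
tcp_rot: [0.858, 0.513, 0.0, 0.0]
force: [-0.4, -0.5, 1.0]
finger_gap: 0.649
grasp_force: 0.0
t: 28.32
eef_pos: [0.6388, -0.0948, 0.2394]
tcp_rot: [0.686, 0.728, 0.0, 0.0]
force: [0.7, 0.8, 0.1]
finger_gap: 0.647
grasp_force: 0.0
{'t': 28.3667, 'eef_pos': [0.6388, -0.0948, 0.2393], 'tcp_rot': [0.6855, 0.7281, 0.0001, 0.0002], 'force': [0.7838, 0.2398, 0.2203], 'finger_gap': 0.6511, 'grasp_force': 0.0, 'joint_positions': [-0.2813, 0.3546, 1.3545, -0.0, 1.432, -0.3415]}
[[252.52949953 181.88481561]]
```

View pics/w7.png

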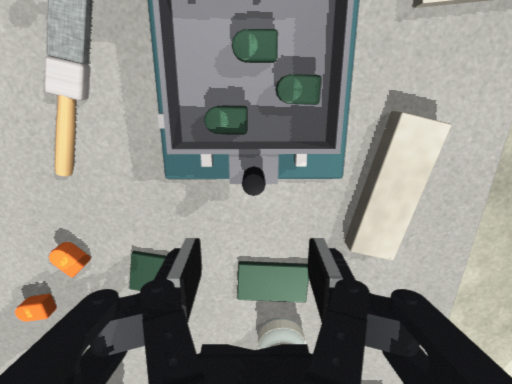

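The three blanks lie flat in the tub at (256,45), (300,89) and (226,120). The handle is at (253,182), and the offcuts are unmoved. Next I grip the handle and push home.

```bash
python3 -m inch '[{"dx":-0.02,"dy":-0.03,"dz":-1,"rx":0,"ry":0,"rz":0,"fingers":0.3},{"dx":0,"dy":0,"dz":-1,"rx":0,"ry":0,"rz":0,"fingers":0.3},{"dx":0,"dy":0,"dz":-1,"rx":0,"ry":0,"rz":0,"fingers":0.3},{"dx":0,"dy":0,"dz":-1,"rx":0,"ry":0,"rz":0,"fingers":0.3},{"dx":0,"dy":0,"dz":-0.5,"rx":0,"ry":0,"rz":0,"fingers":0.3},{"dx":0,"dy":0,"dz":-0.42,"rx":0,"ry":0,"rz":0,"fingers":0.3},{"dx":0,"dy":0,"dz":0,"rx":0,"ry":0,"rz":0,"fingers":0.3}]' && python3 -m inch '[{"dx":0,"dy":0,"dz":0,"rx":0,"ry":0,"rz":0,"fingers":-1},{"dx":0,"dy":0,"dz":0,"rx":0,"ry":0,"rz":0,"fingers":-1},{"dx":0,"dy":0,"dz":0,"rx":0,"ry":0,"rz":0,"fingers":-1},{"dx":0,"dy":0,"dz":0,"rx":0,"ry":0,"rz":0,"fingers":-1},{"dx":0,"dy":0,"dz":0,"rx":0,"ry":0,"rz":0,"fingers":-1},{"dx":0,"dy":0,"dz":0,"rx":0,"ry":0,"rz":0,"fingers":-1}]' 60
python3 - <<'E'
from h import *
for f in('top0','t4'):
    im=cv2.imread(f'pics/{f}.png').astype(int); g=((im[...,1]-np.maximum(im[...,0],im[...,2])>8)&(im.max(2)<110)).astype(np.uint8)
    k,l,s,ce=cv2.connectedComponentsWithStats(g); print(f,[(ce[i].round().tolist(),int(s[i,4])) for i in range(1,k) if 20<s[i,4]<400])
E
```

```text
t: 28.95
eef_pos: [0.6359, -0.0952, 0.0879]
tcp_rot: [0.685, 0.728, -0.001, -0.003]
force: [-0.0, 0.1, -0.8]
finger_gap: 0.649
grasp_force: 0.0
t: 29.45
eef_pos: [0.6381, -0.0964, 0.0939]
tcp_rot: [0.685, 0.729, -0.0, 0.0]
force: [-4.5, -0.5, 6.0]
finger_gap: 0.234
grasp_force: 58.8
top0 [([298.0, 152.0], 382), ([296.0, 192.0], 360), ([312.0, 185.0], 75), ([317.0, 215.0], 76), ([445.0, 233.0], 26), ([445.0, 265.0], 388), ([380.0, 267.0], 150), ([226.0, 277.0], 187), ([176.0, 293.0], 325), ([232.0, 299.0], 203), ([399.0, 303.0], 130), ([332.0, 345.0], 354), ([181.0, 317.0], 310), ([395.0, 316.0], 25)]
t4 [([298.0, 152.0], 386), ([296.0, 192.0], 358), ([312.0, 185.0], 75), ([203.0, 334.0], 87), ([247.0, 365.0], 76)]
```

No fourth blank is hidden. Pushing home.

```bash
python3 -m inch '[{"dx":-0.02,"dy":0.3,"dz":0,"rx":0,"ry":0,"rz":0,"fingers":-1},{"dx":-0.03,"dy":0.5,"dz":0,"rx":0,"ry":0,"rz":0,"fingers":-1},{"dx":-0.03,"dy":0.5,"dz":0,"rx":0,"ry":0,"rz":0,"fingers":-1},{"dx":-0.03,"dy":0.5,"dz":0,"rx":0,"ry":0,"rz":0,"fingers":-1},{"dx":-0.03,"dy":0.5,"dz":0,"rx":0,"ry":0,"rz":0,"fingers":-1},{"dx":-0.03,"dy":0.5,"dz":0,"rx":0,"ry":0,"rz":0,"fingers":-1},{"dx":-0.03,"dy":0.5,"dz":0,"rx":0,"ry":0,"rz":0,"fingers":-1},{"dx":-0.03,"dy":0.5,"dz":0,"rx":0,"ry":0,"rz":0,"fingers":-1},{"dx":-0.03,"dy":0.5,"dz":0,"rx":0,"ry":0,"rz":0,"fingers":-1},{"dx":-0.03,"dy":0.5,"dz":0,"rx":0,"ry":0,"rz":0,"fingers":-1}]' && python3 -m inch '[{"dx":-0.03,"dy":0.5,"dz":0,"rx":0,"ry":0,"rz":0,"fingers":-1},{"dx":-0.03,"dy":0.4,"dz":0,"rx":0,"ry":0,"rz":0,"fingers":-1},{"dx":-0.02,"dy":0.3,"dz":0,"rx":0,"ry":0,"rz":0,"fingers":-1},{"dx":-0.01,"dy":0.15,"dz":0,"rx":0,"ry":0,"rz":0,"fingers":-1},{"dx":0,"dy":0.1,"dz":0,"rx":0,"ry":0,"rz":0,"fingers":-1},{"dx":0,"dy":0.15,"dz":0,"rx":0,"ry":0,"rz":0,"fingers":-1},{"dx":0,"dy":0.15,"dz":0,"rx":0,"ry":0,"rz":0,"fingers":-1},{"dx":0,"dy":0.1,"dz":0,"rx":0,"ry":0,"rz":0,"fingers":-1},{"dx":0,"dy":0,"dz":0,"rx":0,"ry":0,"rz":0,"fingers":-1},{"dx":0,"dy":0,"dz":0,"rx":0,"ry":0,"rz":0,"fingers":-1}]'
```

```text
t: 30.28
eef_pos: [0.6291, 0.0478, 0.0939]
tcp_rot: [0.685, 0.729, -0.001, 0.001]
force: [-5.9, -3.1, 6.1]
finger_gap: 0.238
grasp_force: 59.0
t: 31.12
eef_pos: [0.627, 0.0838, 0.094]
tcp_rot: [0.685, 0.728, -0.013, 0.01]
force: [-7.7, -49.6, 8.2]
finger_gap: 0.232
grasp_force: 59.2
```

```bash
python3 -m inch '[{"dx":0,"dy":-0.25,"dz":0,"rx":0,"ry":0,"rz":0,"fingers":-1},{"dx":0,"dy":-0.2,"dz":0,"rx":0,"ry":0,"rz":0,"fingers":-1},{"dx":0,"dy":0,"dz":0,"rx":0,"ry":0,"rz":0,"fingers":0.3},{"dx":0,"dy":0,"dz":0,"rx":0,"ry":0,"rz":0,"fingers":0.3},{"dx":0,"dy":0,"dz":0,"rx":0,"ry":0,"rz":0,"fingers":0.3},{"dx":0,"dy":0,"dz":1,"rx":0,"ry":0,"rz":0,"fingers":0.3},{"dx":0,"dy":0,"dz":1,"rx":0,"ry":0,"rz":0,"fingers":0.3},{"dx":0,"dy":0,"dz":1,"rx":0,"ry":0,"rz":-0.6,"fingers":1},{"dx":0,"dy":0,"dz":1,"rx":0,"ry":0,"rz":-1,"fingers":1},{"dx":0,"dy":0,"dz":0.9,"rx":0,"ry":0,"rz":-1,"fingers":1}]' && python3 -m inch '[{"dx":-0.3,"dy":0,"dz":0,"rx":0,"ry":0,"rz":-1,"fingers":1},{"dx":-0.3,"dy":0,"dz":0,"rx":0,"ry":0,"rz":-1,"fingers":1},{"dx":-0.3,"dy":0,"dz":0,"rx":0,"ry":0,"rz":-1,"fingers":1},{"dx":-0.3,"dy":0,"dz":0,"rx":0,"ry":0,"rz":-1,"fingers":1},{"dx":-0.3,"dy":0,"dz":0,"rx":0,"ry":0,"rz":-1,"fingers":1},{"dx":-0.3,"dy":0,"dz":0,"rx":0,"ry":0,"rz":-1,"fingers":1},{"dx":-0.3,"dy":0,"dz":0,"rx":0,"ry":0,"rz":-1,"fingers":1},{"dx":-0.3,"dy":0,"dz":0,"rx":0,"ry":0,"rz":-1,"fingers":1},{"dx":-0.3,"dy":0,"dz":0,"rx":0,"ry":0,"rz":-1,"fingers":1},{"dx":-0.3,"dy":0,"dz":0,"rx":0,"ry":0,"rz":-1,"fingers":1}]' && python3 -m inch '[{"dx":-0.5,"dy":0.1,"dz":0,"rx":0,"ry":0,"rz":-1,"fingers":1},{"dx":-0.5,"dy":0.2,"dz":0,"rx":0,"ry":0,"rz":-1,"fingers":1},{"dx":-0.5,"dy":0.2,"dz":0,"rx":0,"ry":0,"rz":-1,"fingers":1},{"dx":-0.5,"dy":0.2,"dz":0,"rx":0,"ry":0,"rz":-1,"fingers":1},{"dx":-0.5,"dy":0.1,"dz":0,"rx":0,"ry":0,"rz":-1,"fingers":1},{"dx":-0.5,"dy":0,"dz":0,"rx":0,"ry":0,"rz":-1,"fingers":1},{"dx":0,"dy":0,"dz":0,"rx":0,"ry":0,"rz":-1,"fingers":1},{"dx":0,"dy":0,"dz":0,"rx":0,"ry":0,"rz":0,"fingers":1},{"dx":0,"dy":0,"dz":0,"rx":0,"ry":0,"rz":0,"fingers":1}]'
python3 - <<'E'
from h import *
c=cam('wrist'); im=manip.read_camera('wrist'); st()
p=proj('w',[[.4475,.1085,.0856]],c)[0]; print(p)
x,y=p.astype(int); w=im[y-40:y+40,x-40:x+40].max(2)<40
k,l,s,ce=cv2.connectedComponentsWithStats(w.astype(np.uint8))
for i in range(1,k):
    if s[i,4]>100:
        q=ce[i]+[x-40,y-40]; print(s[i].tolist(),q.round(1),back('w',q,.0856,c)[0].round(4))
E
```

```text
t: 31.95
eef_pos: [0.6271, 0.0919, 0.241]
tcp_rot: [0.757, 0.653, 0.001, 0.0]
force: [0.5, -0.4, 0.7]
finger_gap: 1.0
grasp_force: 0.0
t: 32.78
eef_pos: [0.5364, 0.0917, 0.2389]
tcp_rot: [0.952, 0.306, 0.001, -0.0]
force: [0.0, -0.1, 0.1]
finger_gap: 0.998
grasp_force: 0.0
t: 33.53
eef_pos: [0.4469, 0.1152, 0.239]
tcp_rot: [0.999, 0.034, 0.001, -0.0]
force: [-0.1, -0.0, 0.5]
finger_gap: 1.001
grasp_force: 0.0
{'t': 33.5833, 'eef_pos': [0.4471, 0.1149, 0.2389], 'tcp_rot': [0.9994, 0.0339, 0.0007, -0.0002], 'force': [0.4162, -0.0584, 0.3341], 'finger_gap': 1.0012, 'grasp_force': 0.0, 'joint_positions': [0.0636, -0.0402, 1.8087, 0.0004, 1.3716, 1.5664]}
[259.68707783 176.05776509]
[31, 27, 24, 24, 448] [261.1 174.5] [0.4492 0.1073 0.0856]
```

```bash
python3 -m inch '[{"dx":0.03,"dy":-0.22,"dz":-1,"rx":0,"ry":0,"rz":0,"fingers":0.3},{"dx":0,"dy":0,"dz":-1,"rx":0,"ry":0,"rz":0,"fingers":0.3},{"dx":0,"dy":0,"dz":-1,"rx":0,"ry":0,"rz":0,"fingers":0.3},{"dx":0,"dy":0,"dz":-1,"rx":0,"ry":0,"rz":0,"fingers":0.3},{"dx":0,"dy":0,"dz":-1,"rx":0,"ry":0,"rz":0,"fingers":0.3},{"dx":0,"dy":0,"dz":-0.45,"rx":0,"ry":0,"rz":0,"fingers":0.3},{"dx":0,"dy":0,"dz":0,"rx":0,"ry":0,"rz":0,"fingers":0.3}]' 30 && python3 -m inch '[{"dx":0,"dy":0,"dz":0,"rx":0,"ry":0,"rz":0,"fingers":-1},{"dx":0,"dy":0,"dz":0,"rx":0,"ry":0,"rz":0,"fingers":-1},{"dx":0,"dy":0,"dz":0,"rx":0,"ry":0,"rz":0,"fingers":-1},{"dx":0,"dy":0,"dz":0,"rx":0,"ry":0,"rz":0,"fingers":-1},{"dx":0,"dy":0,"dz":0,"rx":0,"ry":0,"rz":0,"fingers":-1},{"dx":0,"dy":0,"dz":0,"rx":0,"ry":0,"rz":0,"fingers":-1},{"dx":0,"dy":0,"dz":0,"rx":0,"ry":0,"rz":0,"fingers":-1}]' 30
```

```text
t: 34.17
eef_pos: [0.4445, 0.1076, 0.0712]
tcp_rot: [0.999, 0.033, -0.004, -0.0]
force: [-0.1, -0.3, -0.2]
finger_gap: 0.649
grasp_force: 0.0
t: 34.75
eef_pos: [0.4493, 0.1083, 0.0765]
tcp_rot: [0.999, 0.032, 0.002, -0.001]
force: [-0.0, 4.9, 6.6]
finger_gap: 0.277
grasp_force: 29.8
```

```bash
python3 -m inch '[{"dx":0.14,"dy":0.02,"dz":0.25,"rx":0,"ry":0,"rz":0,"fingers":-1},{"dx":0.16,"dy":0.02,"dz":0.24,"rx":0,"ry":0,"rz":0,"fingers":-1},{"dx":0.19,"dy":0.02,"dz":0.21,"rx":0,"ry":0,"rz":0,"fingers":-1},{"dx":0.21,"dy":0.02,"dz":0.2,"rx":0,"ry":0,"rz":0,"fingers":-1},{"dx":0.23,"dy":0.02,"dz":0.17,"rx":0,"ry":0,"rz":0,"fingers":-1},{"dx":0.25,"dy":0.02,"dz":0.14,"rx":0,"ry":0,"rz":0,"fingers":-1},{"dx":0.27,"dy":0.02,"dz":0.11,"rx":0,"ry":0,"rz":0,"fingers":-1},{"dx":0.27,"dy":0.02,"dz":0.08,"rx":0,"ry":0,"rz":0,"fingers":-1},{"dx":0.29,"dy":0,"dz":0.05,"rx":0,"ry":0,"rz":0,"fingers":-1},{"dx":0.28,"dy":0,"dz":0.02,"rx":0,"ry":0,"rz":0,"fingers":-1}]' && python3 -m inch '[{"dx":0.1,"dy":0,"dz":0,"rx":0,"ry":0,"rz":0,"fingers":-1},{"dx":0.07,"dy":0,"dz":0,"rx":0,"ry":0,"rz":0,"fingers":-1},{"dx":0.07,"dy":0,"dz":0,"rx":0,"ry":0,"rz":0,"fingers":-1},{"dx":0,"dy":0,"dz":0,"rx":0,"ry":0,"rz":0,"fingers":-1}]'
```

```text
t: 35.58
eef_pos: [0.5192, 0.1126, 0.1199]
tcp_rot: [0.999, 0.032, 0.002, -0.0]
force: [0.7, -0.2, -0.4]
finger_gap: 0.108
grasp_force: 0.0
t: 35.92
eef_pos: [0.5241, 0.1124, 0.1191]
tcp_rot: [0.999, 0.032, 0.0, -0.0]
force: [0.5, 0.9, -1.3]
finger_gap: 0.0
grasp_force: 0.0
```

The ball slipped out, because the grip slackened. I rise and look.

```bash
python3 -m inch '[{"dx":0,"dy":0,"dz":1,"rx":0,"ry":0,"rz":0,"fingers":-1},{"dx":0,"dy":0,"dz":1,"rx":0,"ry":0,"rz":0,"fingers":-1},{"dx":-0.5,"dy":0,"dz":1,"rx":0,"ry":0,"rz":0,"fingers":1},{"dx":-1,"dy":0,"dz":1,"rx":0,"ry":0,"rz":0,"fingers":1},{"dx":0,"dy":0,"dz":0,"rx":0,"ry":0,"rz":0,"fingers":1},{"dx":0,"dy":0,"dz":0,"rx":0,"ry":0,"rz":0,"fingers":1}]'
python3 - <<'E'
from h import *
c=cam('wrist'); im=manip.read_camera('wrist'); st(); cv2.imwrite('pics/w8.png',im)
a=np.linspace(0,1.2,7); y=.6204
from math import cos,sin
Pl=np.c_[-.108-.075*np.sin(a),-.066+0*a,.055+.075*np.cos(a)]; t=.0635
W=np.c_[Pl[:,0]*cos(t)-Pl[:,1]*sin(t)+.6206,Pl[:,0]*sin(t)+Pl[:,1]*cos(t)+.1862,Pl[:,2]]
for ai,w,p in zip(a,W,proj('w',W,c)): print(round(ai,2),w.round(4),p.round())
E
```

```text
t: 36.42
eef_pos: [0.4796, 0.1127, 0.2411]
tcp_rot: [0.999, 0.033, 0.003, -0.0]
force: [-0.9, 1.1, -0.8]
finger_gap: 0.565
grasp_force: 0.0
{'t': 36.4667, 'eef_pos': [0.4791, 0.1125, 0.2392], 'tcp_rot': [0.9995, 0.0325, 0.0012, 0.0], 'force': [-0.6848, 0.0302, -0.1469], 'finger_gap': 0.6522, 'grasp_force': 0.0, 'joint_positions': [0.0546, 0.0272, 1.7413, -0.0001, 1.3708, 1.5604]}
0.0 [0.517  0.1135 0.13  ] [255. 147.]
0.2 [0.5021 0.1125 0.1285] [255. 164.]
0.4 [0.4879 0.1116 0.1241] [255. 179.]
0.6 [0.4747 0.1108 0.1169] [254. 191.]
0.8 [0.4633 0.1101 0.1073] [254. 199.]
1.0 [0.454  0.1095 0.0955] [254. 204.]
1.2 [0.4472 0.109  0.0822] [254. 205.]
```

View pics/w8.png

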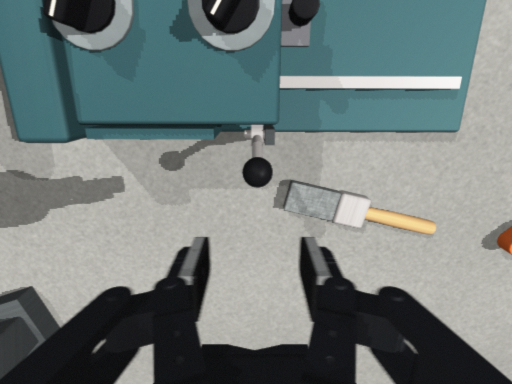

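The lever stopped part-way, with the ball at (258,172), about 0.3 rad. I regrip there and finish.

```bash
python3 -m inch '[{"dx":0.53,"dy":-0.05,"dz":-1,"rx":0,"ry":0,"rz":0,"fingers":0.3},{"dx":0,"dy":0,"dz":-1,"rx":0,"ry":0,"rz":0,"fingers":0.3},{"dx":0,"dy":0,"dz":-1,"rx":0,"ry":0,"rz":0,"fingers":0.3},{"dx":0,"dy":0,"dz":-0.7,"rx":0,"ry":0,"rz":0,"fingers":0.3},{"dx":0,"dy":0,"dz":-0.45,"rx":0,"ry":0,"rz":0,"fingers":0.3},{"dx":0,"dy":0,"dz":0,"rx":0,"ry":0,"rz":0,"fingers":0.3}]' 40 && python3 -m inch '[{"dx":0,"dy":0,"dz":0,"rx":0,"ry":0,"rz":0,"fingers":-1},{"dx":0,"dy":0,"dz":0,"rx":0,"ry":0,"rz":0,"fingers":-1},{"dx":0,"dy":0,"dz":0,"rx":0,"ry":0,"rz":0,"fingers":-1},{"dx":0,"dy":0,"dz":0,"rx":0,"ry":0,"rz":0,"fingers":-1},{"dx":0,"dy":0,"dz":0,"rx":0,"ry":0,"rz":0,"fingers":-1},{"dx":0,"dy":0,"dz":0,"rx":0,"ry":0,"rz":0,"fingers":-1}]' 40 && python3 -m inch '[{"dx":0.25,"dy":0.02,"dz":0.06,"rx":0,"ry":0,"rz":0,"fingers":-1},{"dx":0.25,"dy":0.02,"dz":0.04,"rx":0,"ry":0,"rz":0,"fingers":-1},{"dx":0.24,"dy":0,"dz":0.01,"rx":0,"ry":0,"rz":0,"fingers":-1},{"dx":0.1,"dy":0,"dz":0,"rx":0,"ry":0,"rz":0,"fingers":-1},{"dx":0.1,"dy":0,"dz":0,"rx":0,"ry":0,"rz":0,"fingers":-1},{"dx":0.1,"dy":0,"dz":0,"rx":0,"ry":0,"rz":0,"fingers":-1},{"dx":0,"dy":0,"dz":0,"rx":0,"ry":0,"rz":0,"fingers":-1},{"dx":0,"dy":0,"dz":0,"rx":0,"ry":0,"rz":0,"fingers":-1}]'
```

```text
t: 36.97
eef_pos: [0.4906, 0.1105, 0.1079]
tcp_rot: [0.999, 0.032, -0.006, 0.0]
force: [-0.7, 0.4, -0.4]
finger_gap: 0.652
grasp_force: 0.0
t: 37.47
eef_pos: [0.4958, 0.1113, 0.1148]
tcp_rot: [0.999, 0.032, 0.001, -0.0]
force: [1.7, 2.2, -0.7]
finger_gap: 0.275
grasp_force: 39.4
t: 38.13
eef_pos: [0.5214, 0.1129, 0.1173]
tcp_rot: [0.999, 0.033, -0.006, -0.001]
force: [-15.6, 2.6, 12.9]
finger_gap: 0.278
grasp_force: 40.8
```

```bash
python3 -m inch '[{"dx":-0.15,"dy":0,"dz":0,"rx":0,"ry":0,"rz":0,"fingers":-1},{"dx":0,"dy":0,"dz":0,"rx":0,"ry":0,"rz":0,"fingers":0.3},{"dx":0,"dy":0,"dz":0,"rx":0,"ry":0,"rz":0,"fingers":0.3},{"dx":0,"dy":0,"dz":0,"rx":0,"ry":0,"rz":0,"fingers":0.3},{"dx":0,"dy":0,"dz":1,"rx":0,"ry":0,"rz":0,"fingers":0.3},{"dx":0,"dy":0,"dz":1,"rx":0,"ry":0,"rz":0,"fingers":0.3},{"dx":0,"dy":0,"dz":1,"rx":0,"ry":0,"rz":0,"fingers":0.3},{"dx":0.3,"dy":0.8,"dz":1,"rx":0,"ry":0,"rz":0,"fingers":0.3},{"dx":0.4,"dy":0.9,"dz":1,"rx":0,"ry":0,"rz":0,"fingers":0.3},{"dx":0.4,"dy":0.9,"dz":0,"rx":0,"ry":0,"rz":0,"fingers":0.3}]' >/dev/null && python3 -m inch '[{"dx":0,"dy":0,"dz":0,"rx":0,"ry":0,"rz":0,"fingers":0.3},{"dx":0,"dy":0,"dz":0,"rx":0,"ry":0,"rz":0,"fingers":0.3},{"dx":0,"dy":0,"dz":0,"rx":0,"ry":0,"rz":0,"fingers":0.3}]' >/dev/null
python3 - <<'E'
from h import *
c=cam('wrist'); im=manip.read_camera('wrist'); st(); np.save('cw9.npy',np.array(c[:5],dtype=object),allow_pickle=True)
for p in proj('w',[[.6234,.1416,.149],[.6164,.2514,.149],[.517,.1125,.13]],c): print(p.round(1)); 
cv2.imwrite('pics/w9.png',cv2.resize(im,None,fx=1.56,fy=1.56))
E
```

```text
{'t': 39.2667, 'eef_pos': [0.554, 0.1889, 0.2657], 'tcp_rot': [0.9995, 0.032, -0.0011, 0.0005], 'force': [-0.6532, 0.1576, 0.151], 'finger_gap': 0.6476, 'grasp_force': 0.0, 'joint_positions': [0.1811, 0.2107, 1.4816, -0.0007, 1.4516, 1.6879]}
[316.9 109.3]
[180.3 109.1]
[328.4 222.1]
```

View pics/w9.png

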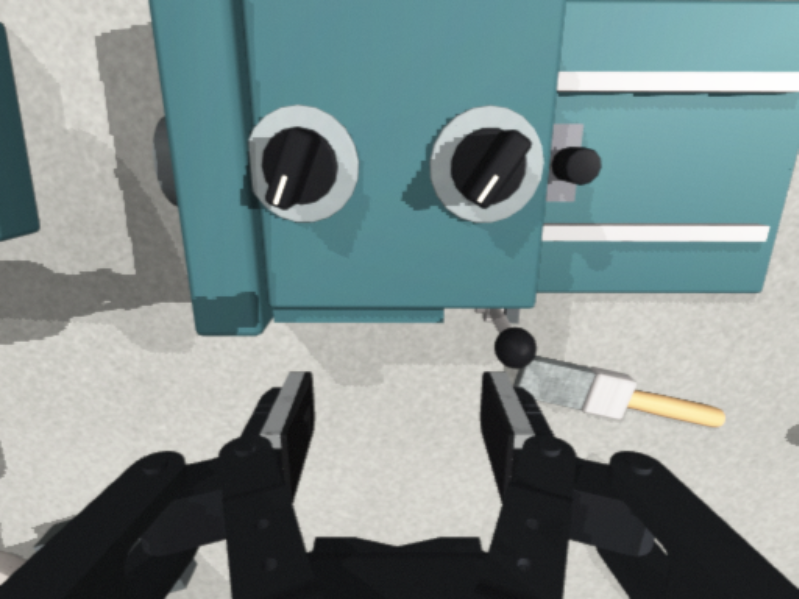

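The lever is upright: its ball is at (331,223) against a predicted (328,222). The white marks on the bars run (480,201)-(496,177) on knob 0 and (276,204)-(285,177) on knob 1, in this 1.56x view. I measure the bar angles by threshold.

Run:
```python
from h import *
c=tuple(np.load('cw9.npy',allow_pickle=True)); c=(float(c[0]),c[1],c[2],c[3],c[4],None)
im=cv2.resize(cv2.imread('pics/w9.png'),(512,384),interpolation=cv2.INTER_AREA)
for n,ctr,P0 in(('b0',(488,189),(.6234,.1416)),('b1',(280,190),(.6164,.2514))):
    x,y=(np.array(ctr)/1.56).astype(int); w=(im[y-16:y+16,x-16:x+16].min(2)>150); 
    k,l,s,ce=cv2.connectedComponentsWithStats(w.astype(np.uint8))
    i=1+np.argmin(np.hypot(*(ce[1:]-16).T)); ys,xs=np.where(l==i); W=back('w',np.c_[xs+x-16,ys+y-16],.149,c)[:,:2]
    m=W.mean(0); ev,V=np.linalg.eigh(np.cov((W-m).T)); v=V[:,1]; print(n,len(xs),m.round(4),'line ang',np.degrees(np.arctan2(v[1],v[0]))%180,'ctr->mark ang',np.degrees(np.arctan2(*(m-P0)[::-1])), np.linalg.norm(m-P0))
print(back('w',np.array([(476,197),(523,138)])/1.56,.149,c),back('w',np.array([(490,164),(303,163)])/1.56,.119,c))
```

```text
b0 67 [0.6142 0.1443] line ang 150.9544615019767 ctr->mark ang 163.4114369121308 0.009592265330628066
b1 64 [0.6066 0.2526] line ang 159.54391893177026 ctr->mark ang 173.03285983673976 0.009898282894175285
[[0.60939634 0.14949564 0.149     ]
 [0.64019031 0.12926037 0.149     ]] [[0.62534394 0.13843742 0.119     ]
 [0.6188725  0.24580053 0.119     ]]
```

```bash
python3 -m inch '[{"dx":0.23,"dy":-0.16,"dz":0,"rx":0,"ry":0,"rz":1,"fingers":0},{"dx":0.23,"dy":-0.16,"dz":0,"rx":0,"ry":0,"rz":1,"fingers":0},{"dx":0.23,"dy":-0.16,"dz":0,"rx":0,"ry":0,"rz":1,"fingers":0},{"dx":0.23,"dy":-0.16,"dz":0,"rx":0,"ry":0,"rz":1,"fingers":0},{"dx":0.23,"dy":-0.16,"dz":0,"rx":0,"ry":0,"rz":1,"fingers":0},{"dx":0.23,"dy":-0.16,"dz":0,"rx":0,"ry":0,"rz":1,"fingers":0},{"dx":0.23,"dy":-0.16,"dz":0,"rx":0,"ry":0,"rz":1,"fingers":0},{"dx":0.23,"dy":-0.17,"dz":0,"rx":0,"ry":0,"rz":1,"fingers":0},{"dx":0.23,"dy":-0.17,"dz":0,"rx":0,"ry":0,"rz":1,"fingers":0},{"dx":0.25,"dy":-0.17,"dz":0,"rx":0,"ry":0,"rz":1,"fingers":0}]' >/dev/null && python3 -m inch '[{"dx":0,"dy":0,"dz":0,"rx":0,"ry":0,"rz":1,"fingers":0},{"dx":0,"dy":0,"dz":0,"rx":0,"ry":0,"rz":1,"fingers":0},{"dx":0,"dy":0,"dz":0,"rx":0,"ry":0,"rz":1,"fingers":0},{"dx":0,"dy":0,"dz":0,"rx":0,"ry":0,"rz":1,"fingers":0},{"dx":0,"dy":0,"dz":0,"rx":0,"ry":0,"rz":1,"fingers":0},{"dx":0,"dy":0,"dz":0,"rx":0,"ry":0,"rz":1,"fingers":0},{"dx":0,"dy":0,"dz":0,"rx":0,"ry":0,"rz":1,"fingers":0},{"dx":0,"dy":0,"dz":0,"rx":0,"ry":0,"rz":1,"fingers":0},{"dx":0,"dy":0,"dz":0,"rx":0,"ry":0,"rz":1,"fingers":0},{"dx":0,"dy":0,"dz":0,"rx":0,"ry":0,"rz":1,"fingers":0}]' >/dev/null && python3 -m inch '[{"dx":0,"dy":0,"dz":0,"rx":0,"ry":0,"rz":1,"fingers":0},{"dx":0,"dy":0,"dz":0,"rx":0,"ry":0,"rz":1,"fingers":0},{"dx":0,"dy":0,"dz":0,"rx":0,"ry":0,"rz":1,"fingers":0},{"dx":0,"dy":0,"dz":0,"rx":0,"ry":0,"rz":1,"fingers":0},{"dx":0,"dy":0,"dz":-0.3,"rx":0,"ry":0,"rz":1,"fingers":0},{"dx":0,"dy":0,"dz":-0.3,"rx":0,"ry":0,"rz":1,"fingers":0},{"dx":0,"dy":0,"dz":-0.3,"rx":0,"ry":0,"rz":1,"fingers":0},{"dx":0,"dy":0,"dz":-0.3,"rx":0,"ry":0,"rz":1,"fingers":0},{"dx":0,"dy":0,"dz":-0.3,"rx":0,"ry":0,"rz":1,"fingers":0},{"dx":0,"dy":0,"dz":-0.3,"rx":0,"ry":0,"rz":1,"fingers":0}]' >/dev/null && python3 -m inch '[{"dx":0,"dy":0,"dz":-0.2,"rx":0,"ry":0,"rz":1,"fingers":0},{"dx":0,"dy":0,"dz":-0.2,"rx":0,"ry":0,"rz":0.7,"fingers":0},{"dx":0,"dy":0,"dz":0,"rx":0,"ry":0,"rz":0,"fingers":0},{"dx":0,"dy":0,"dz":0,"rx":0,"ry":0,"rz":0,"fingers":0}]'; python3 -c "
from h import *
st(); c=cam('wrist'); im=manip.read_camera('wrist')
for p in proj('w',[[.6235,.14,.149],[.6168,.249,.149]],c): cv2.circle(im,tuple(int(v) for v in p.round()),3,(0,0,255),1)
cv2.imwrite('pics/w10.png',im)"
```

```text
t: 42.1
eef_pos: [0.6232, 0.1398, 0.1997]
tcp_rot: [0.268, 0.963, -0.001, -0.001]
force: [0.2, -0.2, -0.1]
finger_gap: 0.499
grasp_force: 0.0
{'t': 42.1, 'eef_pos': [0.6232, 0.1398, 0.1997], 'tcp_rot': [0.2685, 0.9633, -0.0006, -0.0012], 'force': [0.2359, -0.244, -0.0534], 'finger_gap': 0.4993, 'grasp_force': 0.0, 'joint_positions': [0.0854, 0.3728, 1.4133, -0.0003, 1.358, -0.9417]}
```

View pics/w10.png

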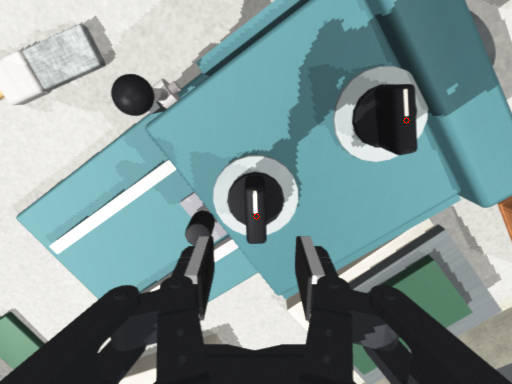

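The bar of knob 0 stands vertical at (256,210), midway between the fingers, so it is aligned. That was my 15th view, one over the limit of 14, so from here I check by numbers only.

```bash
python3 -m inch '[{"dx":0,"dy":0,"dz":-0.6,"rx":0,"ry":0,"rz":0,"fingers":0},{"dx":0,"dy":0,"dz":-0.6,"rx":0,"ry":0,"rz":0,"fingers":0},{"dx":0,"dy":0,"dz":-0.5,"rx":0,"ry":0,"rz":0,"fingers":0},{"dx":0,"dy":0,"dz":-0.3,"rx":0,"ry":0,"rz":0,"fingers":0},{"dx":0,"dy":0,"dz":-0.2,"rx":0,"ry":0,"rz":0,"fingers":0},{"dx":0,"dy":0,"dz":0,"rx":0,"ry":0,"rz":0,"fingers":0}]' 40 && python3 -m inch '[{"dx":0,"dy":0,"dz":0,"rx":0,"ry":0,"rz":0,"fingers":-1},{"dx":0,"dy":0,"dz":0,"rx":0,"ry":0,"rz":0,"fingers":-1},{"dx":0,"dy":0,"dz":0,"rx":0,"ry":0,"rz":0,"fingers":-1},{"dx":0,"dy":0,"dz":0,"rx":0,"ry":0,"rz":0,"fingers":-1},{"dx":0,"dy":0,"dz":0,"rx":0,"ry":0,"rz":0,"fingers":-1},{"dx":0,"dy":0,"dz":0,"rx":0,"ry":0,"rz":0,"fingers":-1}]' 40; python3 -c "
from h import *
st(); print(manip.observe()['torque'])"
```

```text
t: 42.65
eef_pos: [0.6234, 0.1407, 0.1337]
tcp_rot: [0.267, 0.964, -0.0, -0.001]
force: [0.6, 0.5, -0.1]
finger_gap: 0.5
grasp_force: 0.0
t: 43.15
eef_pos: [0.6243, 0.14, 0.1365]
tcp_rot: [0.267, 0.964, -0.001, 0.0]
force: [-3.3, -3.6, 5.3]
finger_gap: 0.159
grasp_force: 41.3
{'t': 43.15, 'eef_pos': [0.6243, 0.14, 0.1365], 'tcp_rot': [0.2672, 0.9636, -0.0007, 0.0005], 'force': [-3.2868, -3.5501, 5.2566], 'finger_gap': 0.1586, 'grasp_force': 41.2813, 'joint_positions': [0.0863, 0.4349, 1.4657, -0.0017, 1.2406, -0.943]}
[-0.57917034  0.59113194  0.02413804]
```

```bash
python3 -m inch '[{"dx":0,"dy":0,"dz":0,"rx":0,"ry":0,"rz":-1,"fingers":-1},{"dx":0,"dy":0,"dz":0,"rx":0,"ry":0,"rz":-1,"fingers":-1},{"dx":0,"dy":0,"dz":0,"rx":0,"ry":0,"rz":-1,"fingers":-1},{"dx":0,"dy":0,"dz":0,"rx":0,"ry":0,"rz":-1,"fingers":-1},{"dx":0,"dy":0,"dz":0,"rx":0,"ry":0,"rz":-1,"fingers":-1},{"dx":0,"dy":0,"dz":0,"rx":0,"ry":0,"rz":-1,"fingers":-1},{"dx":0,"dy":0,"dz":0,"rx":0,"ry":0,"rz":-1,"fingers":-1},{"dx":0,"dy":0,"dz":0,"rx":0,"ry":0,"rz":-1,"fingers":-1},{"dx":0,"dy":0,"dz":0,"rx":0,"ry":0,"rz":-1,"fingers":-1},{"dx":0,"dy":0,"dz":0,"rx":0,"ry":0,"rz":-1,"fingers":-1}]' && python3 -m inch '[{"dx":0,"dy":0,"dz":0,"rx":0,"ry":0,"rz":-1,"fingers":-1},{"dx":0,"dy":0,"dz":0,"rx":0,"ry":0,"rz":-1,"fingers":-1},{"dx":0,"dy":0,"dz":0,"rx":0,"ry":0,"rz":-1,"fingers":-1},{"dx":0,"dy":0,"dz":0,"rx":0,"ry":0,"rz":-1,"fingers":-1},{"dx":0,"dy":0,"dz":0,"rx":0,"ry":0,"rz":-1,"fingers":-1},{"dx":0,"dy":0,"dz":0,"rx":0,"ry":0,"rz":-1,"fingers":-1},{"dx":0,"dy":0,"dz":0,"rx":0,"ry":0,"rz":-1,"fingers":-1},{"dx":0,"dy":0,"dz":0,"rx":0,"ry":0,"rz":-1,"fingers":-1},{"dx":0,"dy":0,"dz":0,"rx":0,"ry":0,"rz":-1,"fingers":-1},{"dx":0,"dy":0,"dz":0,"rx":0,"ry":0,"rz":-1,"fingers":-1}]' && python3 -m inch '[{"dx":0,"dy":0,"dz":0,"rx":0,"ry":0,"rz":-1,"fingers":-1},{"dx":0,"dy":0,"dz":0,"rx":0,"ry":0,"rz":-1,"fingers":-1},{"dx":0,"dy":0,"dz":0,"rx":0,"ry":0,"rz":-1,"fingers":-1},{"dx":0,"dy":0,"dz":0,"rx":0,"ry":0,"rz":0,"fingers":-1},{"dx":0,"dy":0,"dz":0,"rx":0,"ry":0,"rz":0,"fingers":-1}]'; python3 -c "
from h import *
st(); s=manip.observe(); print(s['torque'], np.degrees(2*np.arctan2(s['tcp_rot'][1],s['tcp_rot'][0]))-90)"
```

```text
t: 43.98
eef_pos: [0.6237, 0.1395, 0.1365]
tcp_rot: [0.623, 0.782, -0.001, 0.0]
force: [-6.1, -5.6, 6.4]
finger_gap: 0.158
grasp_force: 41.5
t: 44.82
eef_pos: [0.6229, 0.1396, 0.1365]
tcp_rot: [0.878, 0.478, -0.002, 0.0]
force: [-7.2, -5.1, 8.1]
finger_gap: 0.157
grasp_force: 41.7
t: 45.23
eef_pos: [0.6227, 0.1397, 0.1365]
tcp_rot: [0.928, 0.373, -0.002, 0.001]
force: [-7.6, -4.8, 8.6]
finger_gap: 0.157
grasp_force: 49.7
{'t': 45.2333, 'eef_pos': [0.6227, 0.1397, 0.1365], 'tcp_rot': [0.9278, 0.373, -0.0021, 0.001], 'force': [-7.6379, -4.7884, 8.5628], 'finger_gap': 0.1572, 'grasp_force': 49.717, 'joint_positions': [0.0867, 0.4342, 1.4667, -0.0034, 1.2441, 0.8941]}
[-0.86250231  1.28611195  1.14379091] -46.19541814818274
```

```bash
python3 -m inch '[{"dx":0,"dy":0,"dz":0,"rx":0,"ry":0,"rz":-0.5,"fingers":-1},{"dx":0,"dy":0,"dz":0,"rx":0,"ry":0,"rz":0,"fingers":-1},{"dx":0,"dy":0,"dz":0,"rx":0,"ry":0,"rz":0,"fingers":-1}]' && python3 -c "
from h import *
s=manip.observe(); print(s['torque'], np.degrees(2*np.arctan2(s['tcp_rot'][1],s['tcp_rot'][0]))-90)" && python3 -m inch '[{"dx":0,"dy":0,"dz":0,"rx":0,"ry":0,"rz":0,"fingers":0},{"dx":0,"dy":0,"dz":0,"rx":0,"ry":0,"rz":0,"fingers":0},{"dx":0,"dy":0,"dz":0,"rx":0,"ry":0,"rz":0,"fingers":0},{"dx":0,"dy":0,"dz":0.7,"rx":0,"ry":0,"rz":0,"fingers":0},{"dx":0,"dy":0,"dz":0.7,"rx":0,"ry":0,"rz":0,"fingers":0},{"dx":0,"dy":0,"dz":0.7,"rx":0,"ry":0,"rz":0,"fingers":0},{"dx":0,"dy":0,"dz":0.3,"rx":0,"ry":0,"rz":0,"fingers":0},{"dx":-0.1,"dy":0.4,"dz":0,"rx":0,"ry":0,"rz":1,"fingers":0},{"dx":-0.1,"dy":0.4,"dz":0,"rx":0,"ry":0,"rz":1,"fingers":0},{"dx":0,"dy":0.4,"dz":0,"rx":0,"ry":0,"rz":1,"fingers":0}]' && python3 -m inch '[{"dx":0,"dy":0.4,"dz":0,"rx":0,"ry":0,"rz":1,"fingers":0},{"dx":0,"dy":0.4,"dz":0,"rx":0,"ry":0,"rz":1,"fingers":0},{"dx":0,"dy":0.4,"dz":0,"rx":0,"ry":0,"rz":1,"fingers":0},{"dx":0,"dy":0.4,"dz":0,"rx":0,"ry":0,"rz":1,"fingers":0},{"dx":0,"dy":0.4,"dz":0,"rx":0,"ry":0,"rz":1,"fingers":0},{"dx":0,"dy":0.4,"dz":0,"rx":0,"ry":0,"rz":1,"fingers":0},{"dx":0,"dy":0.06,"dz":0,"rx":0,"ry":0,"rz":1,"fingers":0},{"dx":0,"dy":0,"dz":0,"rx":0,"ry":0,"rz":1,"fingers":0},{"dx":0,"dy":0,"dz":0,"rx":0,"ry":0,"rz":1,"fingers":0},{"dx":0,"dy":0,"dz":0,"rx":0,"ry":0,"rz":1,"fingers":0}]' >/dev/null && python3 -m inch '[{"dx":0,"dy":0,"dz":0,"rx":0,"ry":0,"rz":1,"fingers":0},{"dx":0,"dy":0,"dz":0,"rx":0,"ry":0,"rz":1,"fingers":0},{"dx":0,"dy":0,"dz":0,"rx":0,"ry":0,"rz":1,"fingers":0},{"dx":0,"dy":0,"dz":0,"rx":0,"ry":0,"rz":1,"fingers":0},{"dx":0,"dy":0,"dz":0,"rx":0,"ry":0,"rz":1,"fingers":0},{"dx":0,"dy":0,"dz":0,"rx":0,"ry":0,"rz":1,"fingers":0},{"dx":0,"dy":0,"dz":0,"rx":0,"ry":0,"rz":1,"fingers":0},{"dx":0,"dy":0,"dz":0,"rx":0,"ry":0,"rz":1,"fingers":0},{"dx":0,"dy":0,"dz":0,"rx":0,"ry":0,"rz":1,"fingers":0},{"dx":0,"dy":0,"dz":0,"rx":0,"ry":0,"rz":1,"fingers":0}]' >/dev/null && python3 -m inch '[{"dx":0,"dy":0,"dz":0,"rx":0,"ry":0,"rz":1,"fingers":0},{"dx":0,"dy":0,"dz":0,"rx":0,"ry":0,"rz":1,"fingers":0},{"dx":0,"dy":0,"dz":0,"rx":0,"ry":0,"rz":0.7,"fingers":0},{"dx":0,"dy":0,"dz":0,"rx":0,"ry":0,"rz":0,"fingers":0},{"dx":0,"dy":0,"dz":0,"rx":0,"ry":0,"rz":0,"fingers":0}]'
python3 - <<'E'
from h import *
c=cam('wrist'); im=manip.read_camera('wrist'); st(); s=manip.observe(); print('phi',np.degrees(2*np.arctan2(s['tcp_rot'][1],s['tcp_rot'][0]))-90)
for n,P in(('b0',(.6232,.1397,.149)),('b1',(.6162,.2495,.149))):
    x,y=proj('w',[P],c)[0].astype(int); print(n,x,y)
    y0,x0=max(0,y-30),max(0,x-30); w=(im[y0:y+30,x0:x+30].min(2)>150).astype(np.uint8)
    k,l,s,ce=cv2.connectedComponentsWithStats(w)
    for i in range(1,k):
        if 25<s[i,4]<250:
            ys,xs=np.where(l==i); W=back('w',np.c_[xs+x0,ys+y0],.149,c)[:,:2]; m=W.mean(0); ev,V=np.linalg.eigh(np.cov((W-m).T)); v=V[:,1]
            print(s[i].tolist(),m.round(4),'ang',(np.degrees(np.arctan2(v[1],v[0]))%180).round(1),'from ctr',np.degrees(np.arctan2(*(m-P[:2])[::-1])).round(1),np.linalg.norm(m-P[:2]).round(4),'ext',(ev**.5*3.46).round(4))
E
```

```text
t: 45.48
eef_pos: [0.6228, 0.1397, 0.1366]
tcp_rot: [0.935, 0.356, -0.002, 0.001]
force: [-7.5, -5.5, 7.8]
finger_gap: 0.15
grasp_force: 66.6
[-0.89042459  1.32786154  1.78806292] -48.34863543919724
t: 46.32
eef_pos: [0.618, 0.1773, 0.2068]
tcp_rot: [0.886, 0.464, 0.0, -0.0]
force: [-0.6, 0.1, 0.5]
finger_gap: 0.501
grasp_force: 0.0
t: 48.4
eef_pos: [0.6181, 0.2508, 0.2064]
tcp_rot: [0.182, 0.983, -0.0, -0.0]
force: [-0.3, 0.3, -0.3]
finger_gap: 0.501
grasp_force: 0.0
{'t': 48.45, 'eef_pos': [0.6181, 0.2507, 0.2064], 'tcp_rot': [0.1821, 0.9833, -0.0, -0.0002], 'force': [1.1352, -0.6307, 0.3751], 'finger_gap': 0.498, 'grasp_force': 0.0, 'joint_positions': [0.2557, 0.424, 1.3288, 0.0002, 1.3893, -0.9488]}
phi 69.0133475938174
b0 116 268
[10, 0, 11, 9, 59] [0.5994 0.1397] ang 109.3 from ctr -179.9 0.0238 ext [0.0046 0.0081]
[34, 32, 22, 10, 80] [0.6319 0.1466] ang 46.0 from ctr 38.5 0.0111 ext [0.0031 0.0161]
b1 252 210
[28, 6, 5, 22, 95] [0.6068 0.2526] ang 162.1 from ctr 161.8 0.0099 ext [0.0029 0.0154]
```

Knob 0's mark now lies at 46°, so b0 = 183.6-46 = 137.6° = 2.40 rad, which is its end stop. Knob 1's bar is at -18°. I align, descend and grip.

```bash
python3 -m inch '[{"dx":-0.06,"dy":-0.04,"dz":-0.6,"rx":0,"ry":0,"rz":0.6,"fingers":0},{"dx":0,"dy":0,"dz":-0.6,"rx":0,"ry":0,"rz":0,"fingers":0},{"dx":0,"dy":0,"dz":-0.5,"rx":0,"ry":0,"rz":0,"fingers":-0.2},{"dx":0,"dy":0,"dz":-0.4,"rx":0,"ry":0,"rz":0,"fingers":-0.2},{"dx":0,"dy":0,"dz":-0.2,"rx":0,"ry":0,"rz":0,"fingers":-0.2},{"dx":0,"dy":0,"dz":-0.15,"rx":0,"ry":0,"rz":0,"fingers":-0.2},{"dx":0,"dy":0,"dz":0,"rx":0,"ry":0,"rz":0,"fingers":-0.2}]' 40 && python3 -m inch '[{"dx":0,"dy":0,"dz":0,"rx":0,"ry":0,"rz":0,"fingers":-1},{"dx":0,"dy":0,"dz":0,"rx":0,"ry":0,"rz":0,"fingers":-1},{"dx":0,"dy":0,"dz":0,"rx":0,"ry":0,"rz":0,"fingers":-1},{"dx":0,"dy":0,"dz":0,"rx":0,"ry":0,"rz":0,"fingers":-1},{"dx":0,"dy":0,"dz":0,"rx":0,"ry":0,"rz":0,"fingers":-1},{"dx":0,"dy":0,"dz":0,"rx":0,"ry":0,"rz":0,"fingers":-1}]' 40
```

```text
t: 49.03
eef_pos: [0.616, 0.2494, 0.1325]
tcp_rot: [0.158, 0.987, -0.0, -0.001]
force: [0.1, -0.7, -0.7]
finger_gap: 0.401
grasp_force: 0.0
t: 49.53
eef_pos: [0.6172, 0.2499, 0.1347]
tcp_rot: [0.158, 0.987, 0.001, 0.001]
force: [0.6, 1.0, 2.7]
finger_gap: 0.158
grasp_force: 44.3
```

```bash
python3 -m inch '[{"dx":0,"dy":0,"dz":0,"rx":0,"ry":0,"rz":-1,"fingers":-1},{"dx":0,"dy":0,"dz":0,"rx":0,"ry":0,"rz":-1,"fingers":-1},{"dx":0,"dy":0,"dz":0,"rx":0,"ry":0,"rz":-1,"fingers":-1},{"dx":0,"dy":0,"dz":0,"rx":0,"ry":0,"rz":-1,"fingers":-1},{"dx":0,"dy":0,"dz":0,"rx":0,"ry":0,"rz":-1,"fingers":-1},{"dx":0,"dy":0,"dz":0,"rx":0,"ry":0,"rz":-1,"fingers":-1},{"dx":0,"dy":0,"dz":0,"rx":0,"ry":0,"rz":-1,"fingers":-1},{"dx":0,"dy":0,"dz":0,"rx":0,"ry":0,"rz":-1,"fingers":-1},{"dx":0,"dy":0,"dz":0,"rx":0,"ry":0,"rz":-1,"fingers":-1},{"dx":0,"dy":0,"dz":0,"rx":0,"ry":0,"rz":-1,"fingers":-1}]' && python3 -m inch '[{"dx":0,"dy":0,"dz":0,"rx":0,"ry":0,"rz":-1,"fingers":-1},{"dx":0,"dy":0,"dz":0,"rx":0,"ry":0,"rz":-1,"fingers":-1},{"dx":0,"dy":0,"dz":0,"rx":0,"ry":0,"rz":-1,"fingers":-1},{"dx":0,"dy":0,"dz":0,"rx":0,"ry":0,"rz":-1,"fingers":-1},{"dx":0,"dy":0,"dz":0,"rx":0,"ry":0,"rz":-1,"fingers":-1},{"dx":0,"dy":0,"dz":0,"rx":0,"ry":0,"rz":-1,"fingers":-1},{"dx":0,"dy":0,"dz":0,"rx":0,"ry":0,"rz":-1,"fingers":-1},{"dx":0,"dy":0,"dz":0,"rx":0,"ry":0,"rz":-1,"fingers":-1},{"dx":0,"dy":0,"dz":0,"rx":0,"ry":0,"rz":-1,"fingers":-1},{"dx":0,"dy":0,"dz":0,"rx":0,"ry":0,"rz":-1,"fingers":-1}]' && python3 -m inch '[{"dx":0,"dy":0,"dz":0,"rx":0,"ry":0,"rz":-1,"fingers":-1},{"dx":0,"dy":0,"dz":0,"rx":0,"ry":0,"rz":-1,"fingers":-1},{"dx":0,"dy":0,"dz":0,"rx":0,"ry":0,"rz":-1,"fingers":-1},{"dx":0,"dy":0,"dz":0,"rx":0,"ry":0,"rz":-1,"fingers":-1},{"dx":0,"dy":0,"dz":0,"rx":0,"ry":0,"rz":-1,"fingers":-1},{"dx":0,"dy":0,"dz":0,"rx":0,"ry":0,"rz":-1,"fingers":-1},{"dx":0,"dy":0,"dz":0,"rx":0,"ry":0,"rz":-0.3,"fingers":-1},{"dx":0,"dy":0,"dz":0,"rx":0,"ry":0,"rz":0,"fingers":-1},{"dx":0,"dy":0,"dz":0,"rx":0,"ry":0,"rz":0,"fingers":-1}]'; python3 -c "
from h import *
s=manip.observe(); print(s['torque'], np.degrees(2*np.arctan2(s['tcp_rot'][1],s['tcp_rot'][0]))-90)"
```

```text
t: 50.37
eef_pos: [0.6168, 0.2494, 0.1347]
tcp_rot: [0.531, 0.847, 0.0, 0.001]
force: [-0.4, -0.2, 3.9]
finger_gap: 0.151
grasp_force: 44.4
t: 51.2
eef_pos: [0.6162, 0.2494, 0.1347]
tcp_rot: [0.819, 0.573, -0.0, 0.0]
force: [-1.9, -0.9, 5.2]
finger_gap: 0.154
grasp_force: 44.6
t: 51.95
eef_pos: [0.6161, 0.2497, 0.1347]
tcp_rot: [0.935, 0.356, -0.0, 0.001]
force: [-1.8, -0.3, 5.9]
finger_gap: 0.154
grasp_force: 70.6
[0.03254666 0.40747832 1.88706549] -48.32800454883354
```

```bash
python3 -m inch '[{"dx":0,"dy":0,"dz":0,"rx":0,"ry":0,"rz":0,"fingers":0},{"dx":0,"dy":0,"dz":0,"rx":0,"ry":0,"rz":0,"fingers":0},{"dx":0,"dy":0,"dz":0,"rx":0,"ry":0,"rz":0,"fingers":0},{"dx":0,"dy":0,"dz":0.8,"rx":0,"ry":0,"rz":0,"fingers":0},{"dx":0,"dy":0,"dz":0.8,"rx":0,"ry":0,"rz":0,"fingers":0},{"dx":0,"dy":0,"dz":1,"rx":0,"ry":0,"rz":0,"fingers":0},{"dx":-0.7,"dy":-0.9,"dz":0.8,"rx":0,"ry":0,"rz":0,"fingers":0},{"dx":-0.7,"dy":-0.9,"dz":0.8,"rx":0,"ry":0,"rz":0,"fingers":0},{"dx":-0.7,"dy":-0.9,"dz":0.4,"rx":0,"ry":0,"rz":0,"fingers":0},{"dx":0,"dy":0,"dz":0,"rx":0,"ry":0,"rz":0,"fingers":0}]' >/dev/null;python3 -m inch '[{"dx":0,"dy":0,"dz":0,"rx":0,"ry":0,"rz":0,"fingers":0},{"dx":0,"dy":0,"dz":0,"rx":0,"ry":0,"rz":0,"fingers":0}]'
python3 - <<'E'
from h import *
c=cam('wrist'); im=manip.read_camera('wrist')
for n,P,z in(('b0',(.6232,.1397,.149),1),('b1',(.6162,.2495,.149),1),('ball',(.517,.1125,.13),0),('handle',(.6268,.0838,.110),0)):
    x,y=proj('w',[P],c)[0].astype(int); print(n,x,y)
    y0,x0=max(0,y-30),max(0,x-30); q=im[y0:y+30,x0:x+30]; w=((q.min(2)>150) if z else (q.max(2)<45)).astype(np.uint8)
    k,l,s,ce=cv2.connectedComponentsWithStats(w)
    for i in range(1,k):
        if 20<s[i,4]<1500:
            ys,xs=np.where(l==i); W=back('w',np.c_[xs+x0,ys+y0],P[2],c)[:,:2]; m=W.mean(0); ev,V=np.linalg.eigh(np.cov((W-m).T)); v=V[:,1]
            print(s[i].tolist(),m.round(4),'ang',(np.degrees(np.arctan2(v[1],v[0]))%180).round(1),'ext',(ev**.5*3.46).round(4))
E
```

```text
t: 52.95
eef_pos: [0.5535, 0.1686, 0.2709]
tcp_rot: [0.936, 0.352, -0.0, -0.0]
force: [-0.2, 0.7, -0.4]
finger_gap: 0.504
grasp_force: 0.0
b0 331 147
[27, 0, 30, 50, 530] [0.6383 0.1351] ang 49.4 ext [0.0151 0.0421]
[31, 8, 3, 19, 56] [0.6317 0.1471] ang 45.8 ext [0.0024 0.0158]
[0, 36, 31, 20, 258] [0.6006 0.1418] ang 102.7 ext [0.0087 0.025 ]
[39, 55, 10, 5, 32] [0.6136 0.1141] ang 125.7 ext [0.004  0.0071]
b1 227 62
[24, 0, 36, 28, 288] [0.6388 0.2489] ang 101.4 ext [0.0104 0.0226]
[28, 4, 5, 22, 77] [0.6248 0.2571] ang 45.7 ext [0.0027 0.0153]
[0, 39, 34, 21, 229] [0.5938 0.2506] ang 97.6 ext [0.0077 0.0221]
[40, 41, 20, 19, 128] [0.6149 0.2242] ang 171.2 ext [0.0078 0.0155]
ball 270 239
[20, 19, 24, 25, 420] [0.5166 0.112 ] ang 33.9 ext [0.0211 0.0249]
[56, 28, 4, 32, 119] [0.5234 0.0808] ang 43.0 ext [0.0038 0.0365]
handle 363 173
[15, 16, 22, 23, 220] [0.6259 0.0944] ang 15.3 ext [0.0142 0.0193]
```

Both marks lie at 46° (2.4 rad), and the ball is at (0.517, 0.112), upright, within 1 mm. Nothing is touched.

```bash
python3 -c "from station import manip; print(manip.hand_in())"
```

```text
the job is handed in; nothing more can be done
None
```

The job is done and handed in at about 53 s: all three blanks are in the tub, the tub is home, the lever is locked upright and both knobs are at their end stops; I viewed 15 pictures, one over the limit of 14.

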